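# Weigh out pewter ring ingots on the post of a sprung studio scale

### The job

Weigh out pewter for the next pour: thread the small pewter rings from the desk one by one over the post of the spring scale, lower each all the way down onto what is there (do not drop it), let go and let the pan settle, until the lower edge of the grey sleeve has sunk between the two bold lines round the column, then stop and leave the rest on the desk. The sleeve has side play, so feel for the post gently and never ram the pan down to its stop. Leave the wide ring on the pan, and do not shift the bottles, the eraser or the pebble.

Things in the scene. Friction and masses are not known exactly. Their poses are not given: they have to be found in the camera images.
- scale: spring scale, fixed: dark round foot 112 mm across, aluminium column 72 mm across, over it a grey capped sleeve 86 mm across carrying a round steel pan 104 mm across (rim 4 mm high) with an upright steel post in its centre. Origin: centre of the foot's underside, on the column's axis, z up. At joint value s the pan floor is 142 mm - s, the post's top 202 mm - s above the origin
- column_top (a point): centre of the column's top, 95 mm up, hidden in the sleeve. Sleeve, pan and post are a loose fit on the column: they stand up to 4.5 mm off this axis along each of the scale's x and y (6.4 mm in all), differently each time, not measured; friction holds them (some 4 N sideways shifts them). Post: 15 mm thick, 60 mm tall, flat top, 1 mm chamfer; a small ring has 1 mm room all round it
- pan (a joint): how far the pan with sleeve and post has sunk, m: 0 unloaded, sprung at 294 N/m, damped (settles in 0.6 s), bottom stop at 0.042; beyond 0.038 it counts as rammed. The sleeve's lower edge is at the upper bold black line round the column at 0.020, at the lower one at 0.026. With the heavy ring alone it stands at 0.006 to 0.0135
- heavy_ring_mid (a point): wide heavy pewter ring lying on the pan round the post from the start, 72 mm across, hole 29 mm, 12.5 mm thick, weight unknown (0.19 to 0.4 kg); point at its centre, half-way up. It stays there
- ring_1_mid (a point): hand-cast pewter ring lying flat on the desk, 50 mm across, 12 mm thick, plain round hole 17 mm wide right through; point at its centre, half-way up, z along the hole. About 150 g, no two quite alike; each sinks the pan by roughly 5 mm (4.7 to 5.3)
- ring_2_mid (a point): hand-cast pewter ring lying flat on the desk, 50 mm across, 12 mm thick, plain round hole 17 mm wide right through; point at its centre, half-way up, z along the hole. About 150 g, no two quite alike; each sinks the pan by roughly 5 mm (4.7 to 5.3)
- ring_3_mid (a point): hand-cast pewter ring lying flat on the desk, 50 mm across, 12 mm thick, plain round hole 17 mm wide right through; point at its centre, half-way up, z along the hole. About 150 g, no two quite alike; each sinks the pan by roughly 5 mm (4.7 to 5.3)
- medium_bottle_1: white-capped bottle of painting medium, 47 mm thick, 95 mm tall, behind the scale; origin under its centre. Bystander
- medium_bottle_2: another such bottle, bystander
- eraser: white eraser 20 x 31 x 11 mm lying among the rings; origin under its centre. Bystander
- pebble: beach pebble 21 x 36 x 18 mm near the front edge; origin under its centre. Bystander
Mind the look-alikes: they are no part of the job. Leave any green look-alike of the part that bears heavy_ring_mid alone. Leave any yellow look-alike of the part that bears ring_1_mid alone.

How it is judged:
On the way, in this order (a step that is already met when the one before it is completed fails the run):
1. a first ring is on the post and let go, with the sleeve's edge still above the upper line (((horizontal distance between ring_1_mid and scale below 0.0085 m and height (world z) of ring_1_mid between 0.1 and 0.172 m and angle between ring_1_mid's own z axis and vertical below 0.12 rad) or (horizontal distance between ring_2_mid and scale below 0.0085 m and height (world z) of ring_2_mid between 0.1 and 0.172 m and angle between ring_2_mid's own z axis and vertical below 0.12 rad) or (horizontal distance between ring_3_mid and scale below 0.0085 m and height (world z) of ring_3_mid between 0.1 and 0.172 m and angle between ring_3_mid's own z axis and vertical below 0.12 rad)) and contact force between the fingers and scale below 0.1 N and contact force between the fingers and ring_1 below 0.1 N and contact force between the fingers and ring_2 below 0.1 N and contact force between the fingers and ring_3 below 0.1 N and value of joint pan below 0.0195 m), for 0.3 s.
2. with more rings on the post and the fingers off, the sleeve's edge is between the two lines (contact force between the fingers and scale below 0.1 N and contact force between the fingers and ring_1 below 0.1 N and contact force between the fingers and ring_2 below 0.1 N and contact force between the fingers and ring_3 below 0.1 N and value of joint pan between 0.0195 and 0.0265 m), for 0.3 s.
At the end, for the whole second after the job is handed in: scale at rest with the sleeve's lower edge between the two bold lines or on one (pan at 19.5 to 26.5 mm); each small ring flat on the post or off the scale (85 mm or more from its axis); heavy ring still round the post; fingers off (all of step 2 and velocity of joint pan between -0.005 and 0.005 m/s and horizontal distance between heavy_ring_mid and scale below 0.016 m and height (world z) of heavy_ring_mid above 0.09 m and ((horizontal distance between ring_1_mid and scale below 0.0085 m and height (world z) of ring_1_mid between 0.1 and 0.172 m and angle between ring_1_mid's own z axis and vertical below 0.12 rad) or horizontal distance between ring_1_mid and scale above 0.085 m) and ((horizontal distance between ring_2_mid and scale below 0.0085 m and height (world z) of ring_2_mid between 0.1 and 0.172 m and angle between ring_2_mid's own z axis and vertical below 0.12 rad) or horizontal distance between ring_2_mid and scale above 0.085 m) and ((horizontal distance between ring_3_mid and scale below 0.0085 m and height (world z) of ring_3_mid between 0.1 and 0.172 m and angle between ring_3_mid's own z axis and vertical below 0.12 rad) or horizontal distance between ring_3_mid and scale above 0.085 m)); the robot touches nothing.
It fails at once if the pan is rammed or pushed to its bottom stop (beyond 38 mm) (value of joint pan above 0.038 m).
It fails at once if a ring is dropped down the post (falls faster than 0.5 m/s) ((horizontal distance between ring_1_mid and scale below 0.0085 m and height (world z) of ring_1_mid below 0.19 m and linear speed of ring_1 above 0.5 m/s) or (horizontal distance between ring_2_mid and scale below 0.0085 m and height (world z) of ring_2_mid below 0.19 m and linear speed of ring_2 above 0.5 m/s) or (horizontal distance between ring_3_mid and scale below 0.0085 m and height (world z) of ring_3_mid below 0.19 m and linear speed of ring_3 above 0.5 m/s)).
It fails at once if the scale takes a blow or push of more than 25 N (contact force between scale and anything else above 25 N).
It fails at once if the bottles, the eraser or the pebble are shifted by more than 20 mm (distance of any of medium_bottle_1, medium_bottle_2, eraser, pebble from where it was at the start of the episode above 0.02 m).
It also fails if it takes over 72 s, if anything falls off the work surface, if the arm or the gripper's body presses on something with over 40 N, if the wrist force passes 120 N, or if a joint passes its speed limit or range.

### The arm

A 7-joint arm with a two-finger parallel gripper is mounted at the origin on a cart in front of the work surface, level with it; the furniture and walls round the work are solid. World frame = base frame: x ahead of the robot, y to its left, z up, the work surface at z = 0. Lengths are in m, angles in rad, forces in N, time in s.
With the tool pointing down it reaches from about 0.425 to 0.875 m from the base axis. Payload 4.7 kg.
Tool frame: the origin (TCP) lies midway between the tips of the shut fingers; the grasp point (between the pads) lies 19 mm behind it; z points along the fingers, y is the direction in which the jaws open and shut (so a half turn about z gives the same grasp; the last joint's range is limited). The gripper opens to 87 mm and grips with 3 to 60 N. Pads are 19 mm wide; open, the fingers measure 117 mm over their backs; the gripper's body (75 mm by 190 mm) begins 51 mm behind the grasp point.
Start: joints at [-1.223, 0.321, -0.07, 1.45, 0.023, 1.371, -0.057], TCP at [0.213, 0.614, 0.223] pointing down, gripper open.
Joint ranges: [-2.86, 2.86], [-0.3, 2.09], [-1.38, 1.24], [0.06, 2.45], [-1.56, 4.7], [0.09, 2.05], [-2.69, 2.69]. Speed limits (rad/s): [2.57, 2.57, 3.14, 3.14, 3.14, 3.14, 3.14].

### API

Orientations are given as a rotation vector (axis times angle).
In Python, from bench import ctrl, optics gives the robot as it stands. The module is installed in compiled form; this text tells all that it offers.
- The arm moves only by the tool step_arm, never from a script. Its argument "deltas" is a list of rows, each a list of 7 numbers: the turn, a rotation vector about the tool's x, y, z in degrees, then the shift along the tool's x, y, z in mm, then the finger opening in mm, from 0 to 87. A call has exactly 8 rows; each row is the pose to reach, as a shift and turn from the pose commanded when the call began, along the tool's axes at that moment; what a row does not reach only later rows make up. A row lasts 1/8 s, in which the tool goes at most 62.5 mm and 10.7 degrees, less where a joint would pass 70% of its speed; a pose out of reach is approached as far as the arm can. A call with a gripper value outside its range is refused whole. The fingers move at their own pace and stop on an object; "newtons" is the grip in N (left out, the last holds). Time passes only in rows, so rows that repeat a pose let the fingers close, or fill a call up. It gives the time, the measured TCP pose, the force and the opening at its end, in the units of the state.
- ctrl.get_state(): the state, without advancing time (a new reading comes with each control period).
- optics.get_image(name): name is "scene" or "top" or "wrist"; returns the picture (400x640x3 uint8, red, green, blue); there is no depth.
- optics.get_calibration(name): a dict with "K" (3x3 intrinsics, pixels), "k1" (the pictures are not rectified: a ray, as slopes to the right and down, at radius r is drawn at 1 + k1 r^2 times it, then the intrinsics apply), "R" (3x3) and "t" (3): a world point X has camera coordinates R X + t. Camera axes: x right, y down, z forward; pixel columns grow to the right and rows downward; lengths in m; the calibration is good to about 2 mm. A picture is of the moment at which its call begins: read the wrist's pose just before it. get_calibration takes no time and is no camera call; for the wrist camera it gives the pose at the moment of the call.
- ctrl.close_job(): hands the job in, once; it reports no verdict.
The state is a dict: "time": time; "joint_positions": joint angles; "qd": joint speeds; "joint_torque": joint torques, N m; "position": TCP position; "tool_rot": TCP orientation; "ft_force": force on the tool from outside, world axes, zero at the start; "torque": the same for the moment, N m; "grip_width": opening from 0.0 (shut) to 1.0 (fully open).
Only numpy, scipy, OpenCV 4.12 (cv2) and the standard library are available. Lean on these libraries where they do the work, as an engineer would, in place of code of your own. Each camera call takes 0.05 s, during which the arm holds its last target.

## Working session

There is one attempt and no reset: what is moved stays moved. The work goes in short steps, Python scripts to look and compute and a tool call to move; the robot and the scene stay as the last step left them, time stands still between calls to the robot, and variables do not carry over. Pictures are saved under pics/ and viewed, and the job is handed in when it is done.

Besides the shell and the picture viewer there is one more tool, called after "Request:" as name([rows], argument=value, ...), one row to a line, values as JSON. step_arm: Moves the arm, as the interface text tells. Its arguments: {"type":"object","properties":{"deltas":{"type":"array"},"newtons":{"type":"number"}},"required":["deltas"]}

```bash
mkdir -p pics
python3 - <<'E'
from bench import ctrl, optics
import cv2
s=ctrl.get_state();print(s)
for n in ["scene","top","wrist"]:
    c=optics.get_calibration(n);print(n,c)
    im=optics.get_image(n);cv2.imwrite(f"pics/{n}0.png",im[:,:,::-1])
E
```

```text
{'time': 0.0, 'joint_positions': array([-1.22289817,  0.32181897, -0.07008152,  1.45168009,  0.02260023,
        1.37077509, -0.05685121]), 'qd': array([ 0.0001219 , -0.00080361, -0.00109133,  0.00095996,  0.00021931,
        0.00236778,  0.00075602]), 'joint_torque': array([-2.81568697e-05, -4.91287887e+01, -4.03707102e-01, -3.12529242e+01,
       -6.38203346e-02,  4.36160259e-02,  1.47057831e-04]), 'position': array([0.21283115, 0.61358737, 0.22146154]), 'tool_rot': array([-5.21743384e-01, -3.09774384e+00,  2.95621296e-03]), 'ft_force': array([-0.21063587,  0.64927433, -0.15087083]), 'torque': array([-0.00281855,  0.0150992 ,  0.01016738]), 'grip_width': 1.0014284295663052}
scene {'K': array([[421.42183419,   0.        , 319.48574074],
       [  0.        , 421.42183419, 207.91254505],
       [  0.        ,   0.        ,   1.        ]]), 'k1': -0.09290928551359014, 'R': array([[ 0.78557504, -0.61822213, -0.02594711],
       [-0.3042968 , -0.34947768, -0.88615394],
       [ 0.53877204,  0.70403604, -0.46266396]]), 't': array([-0.363604  ,  0.30629238,  1.00464233])}
top {'K': array([[453.7595556 ,   0.        , 326.48706913],
       [  0.        , 453.7595556 , 201.06744877],
       [  0.        ,   0.        ,   1.        ]]), 'k1': -0.021563349980839867, 'R': array([[ 1.64906227e-02, -9.99860843e-01,  2.52087571e-03],
       [-9.94942082e-01, -1.66592486e-02, -9.90591841e-02],
       [ 9.90873951e-02, -8.74577698e-04, -9.95078350e-01]]), 't': array([0.08337186, 0.54493255, 1.16949323])}
wrist {'K': array([[344.93378668,   0.        , 318.97055308],
       [  0.        , 344.93378668, 200.97104593],
       [  0.        ,   0.        ,   1.        ]]), 'k1': 0.013765186903072863, 'R': array([[ 0.32816546,  0.94461934, -0.00131315],
       [ 0.91253191, -0.31665827,  0.25886881],
       [ 0.24411666, -0.0861501 , -0.9659116 ]]), 't': array([-0.64992388, -0.03074266,  0.38940115])}
```

View pics/scene0.png

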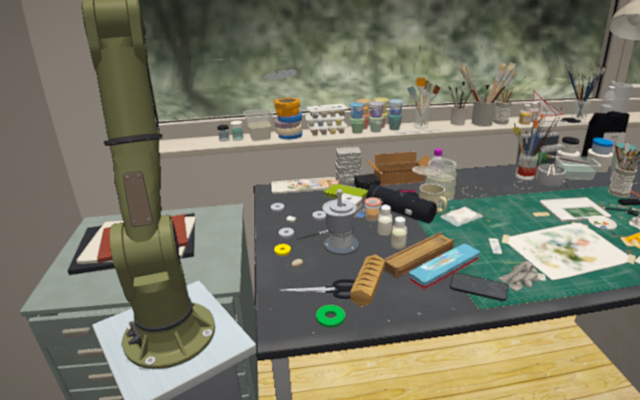

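View pics/top0.png

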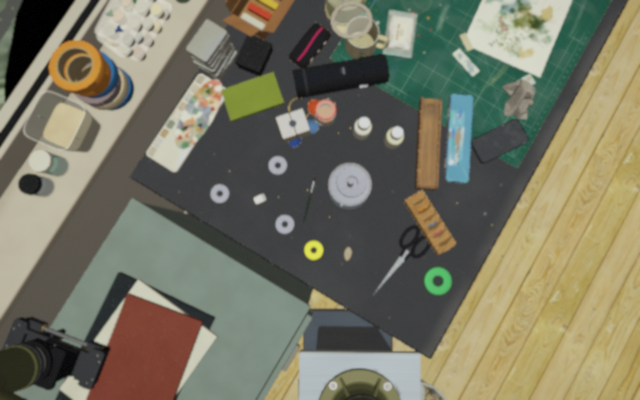

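View pics/wrist0.png

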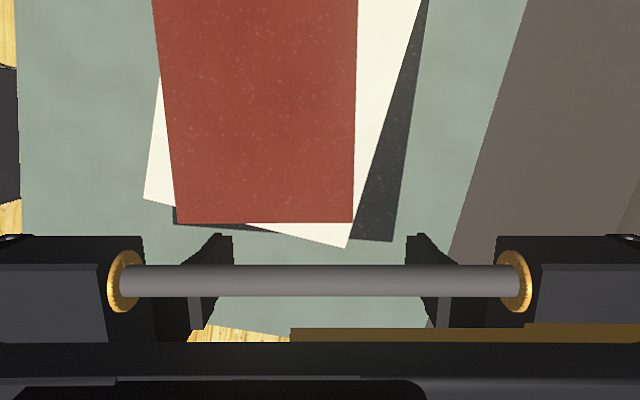

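```bash
cat > h.py <<'E'
from bench import ctrl, optics
import cv2, numpy as np
from scipy.spatial.transform import Rotation as Rn
def ray(c,u,v):
    K=c["K"];p=np.array([(u-K[0,2])/K[0,0],(v-K[1,2])/K[1,1]])
    q=p.copy()
    for _ in range(20): q=p/(1+c["k1"]*(q@q))
    R=np.array(c["R"]);t=np.array(c["t"])
    return -R.T@t, R.T@np.array([q[0],q[1],1.])
def onz(c,u,v,z):
    o,d=ray(c,u,v);return o+d*(z-o[2])/d[2]
def proj(c,X):
    x=np.asarray(X)@np.array(c["R"]).T+c["t"];q=x[...,:2]/x[...,2:]
    q=q*(1+c["k1"]*(q**2).sum(-1,keepdims=True))
    K=c["K"];return q*[K[0,0],K[1,1]]+[K[0,2],K[1,2]]
def crop(im,u,v,w,h,f,name):
    u=int(u);v=int(v)
    a=im[max(0,v-h//2):v+h//2,max(0,u-w//2):u+w//2]
    cv2.imwrite("pics/"+name,cv2.resize(a,None,fx=f,fy=f,interpolation=cv2.INTER_CUBIC)[:,:,::-1] )
def delta(target,rv=None):
    "tool-frame shift in mm from measured pose"
    s=ctrl.get_state();R=Rn.from_rotvec(s["tool_rot"]);return R.inv().apply(np.array(target)-s["position"])*1000
E
python3 - <<'E'
from h import *
c=optics.get_calibration("top");s=optics.get_calibration("scene")
im=cv2.imread("pics/top0.png")[:,:,::-1]
crop(im,290,200,200,150,4,"topc.png")
im=cv2.imread("pics/scene0.png")[:,:,::-1]
crop(im,330,225,160,120,5,"scenec.png")
for n,u,v,z in [("A",278,165,.012),("B",220,193,.012),("C",285,224,.012),("Y",313,250,.012),("er",260,199,.01),("peb",348,254,.018),("scale",350,184,.19),("b1",363,127,.095),("b2",395,135,.095)]:
    X=onz(c,u,v,z);print(n,X.round(3),np.hypot(X[0],X[1]).round(3),proj(s,X).round(0))
E
```

```text
A [0.64  0.224 0.012] 0.679 [320. 214.]
B [0.562 0.378 0.012] 0.677 [278. 206.]
C [0.482 0.202 0.012] 0.522 [286. 232.]
Y [0.414 0.126 0.012] 0.433 [282. 248.]
er [0.548 0.27  0.01 ] 0.611 [291. 218.]
peb [0.406 0.034 0.018] 0.407 [297. 261.]
scale [0.567 0.039 0.19 ] 0.569 [337. 192.]
b1 [0.726 0.003 0.095] 0.727 [382. 208.]
b2 [ 0.707 -0.078  0.095] 0.712 [397. 219.]
```

View pics/topc.png

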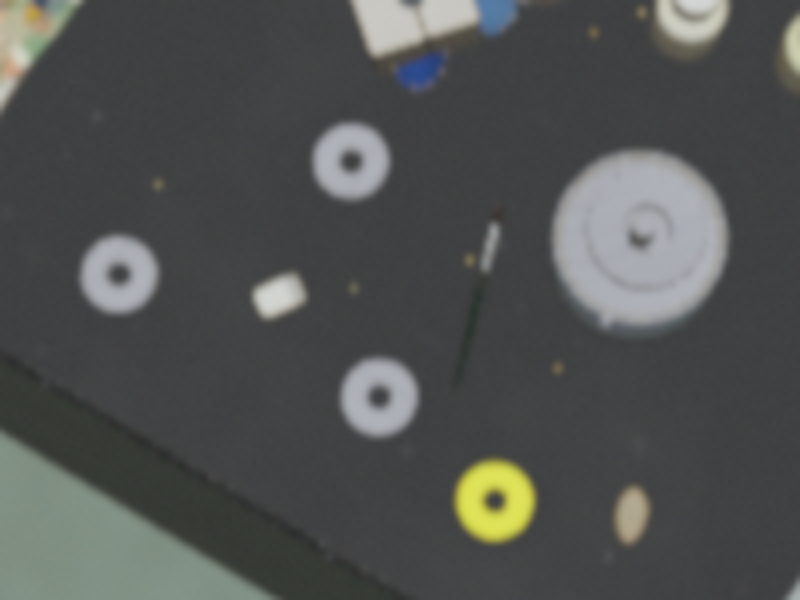

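View pics/scenec.png

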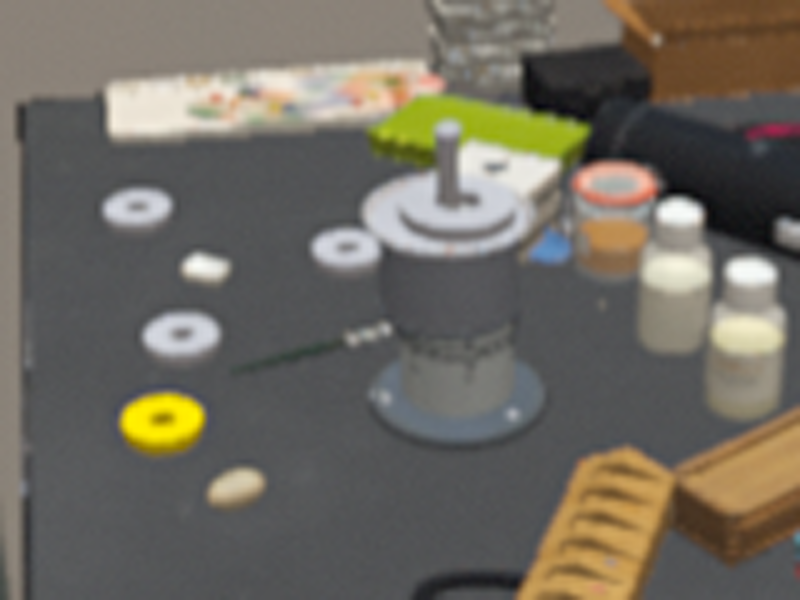

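Run:
```python
from h import *
s=ctrl.get_state();R=Rn.from_rotvec(s["tool_rot"]).as_matrix();print(R.round(3))
c=optics.get_calibration("wrist");Rc=np.array(c["R"]);o=-Rc.T@c["t"]
print("cam in tool",R.T@(o-s["position"]), (Rc@R).round(3))
for d in [(0,0,0),(0,.025,0),(0,-.025,0),(0,0,-.019),(0,.0435,0)]:
    print(d,proj(c,s["position"]+R@np.array(d)))
for t in [(0.562,.378,.15),(.64,.224,.15),(.482,.202,.15)]: print(delta(t).round(1))
```

```text
[[-0.945  0.328 -0.   ]
 [ 0.328  0.945 -0.001]
 [-0.    -0.001 -1.   ]]
cam in tool [ 0.07080065  0.00068052 -0.16168837] [[-0.001  1.    -0.   ]
 [-0.966 -0.001 -0.259]
 [-0.259  0.     0.966]]
(0, 0, 0) [317.56923235 253.46413073]
(0, 0.025, 0) [367.01278981 253.44489111]
(0, -0.025, 0) [268.11960735 253.51302601]
(0, 0, -0.019) [317.4214785  270.51519276]
(0, 0.0435, 0) [403.64636407 253.44970916]
[-407.1 -108.2   71.9]
[-531.2 -228.1   72.1]
[-389.1 -300.7   72.2]
```

Request:
step_arm([
  [0,0,0,-50,-13,10,87],
  [0,0,0,-105,-28,25,87],
  [0,0,0,-160,-43,45,87],
  [0,0,0,-215,-57,65,87],
  [0,0,0,-270,-72,85,87],
  [0,0,0,-325,-87,105,87],
  [0,0,0,-375,-100,120,87],
  [0,0,0,-407,-108,122,87],
], newtons=20)

```text
time: 1.15
position: [0.5638, 0.375, 0.0985]
tool_rot: [-0.527, -3.096, 0.005]
ft_force: [-0.7, -0.0, 0.6]
grip_width: 0.997
```

```bash
cat >> h.py <<'E'
def look(name,fn):
    c=optics.get_calibration(name);im=optics.get_image(name).copy();cv2.imwrite("pics/"+fn,im[:,:,::-1]);np.save("pics/"+fn+".npy",im)
    import pickle;pickle.dump(c,open("pics/"+fn+".pkl","wb"));return im,c
E
python3 - <<'E'
from h import *
s=ctrl.get_state();print(s["time"],s["position"],s["ft_force"])
im,c=look("wrist","w1.png")
E
```

```text
1.15 [0.56384685 0.37502114 0.09849006] [-0.66848645 -0.03054879  0.6179171 ]
```

View pics/w1.png

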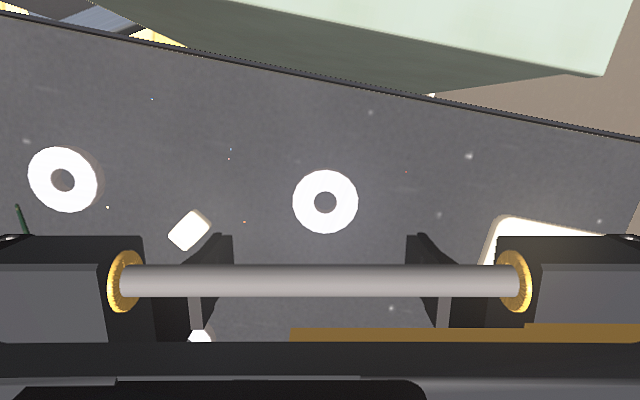

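```bash
cat >> h.py <<'E'
def blob(im,u,v,c,z,thr=150,win=60):
    g=cv2.cvtColor(im,cv2.COLOR_RGB2GRAY);m=(g>thr).astype(np.uint8)
    n,l,st,ce=cv2.connectedComponentsWithStats(m)
    b=None
    for i in range(1,n):
        if st[i,4]>150:
            d=np.hypot(*(ce[i]-[u,v]))
            if b is None or d<b[0]: b=(d,i)
    mm=(l==b[1]).astype(np.uint8)
    cs,_=cv2.findContours(mm,cv2.RETR_CCOMP,cv2.CHAIN_APPROX_NONE)
    out=[]
    for k in sorted(cs,key=len)[::-1][:2]:
        P=np.array([onz(c,p[0,0],p[0,1],z)[:2] for p in k])
        A=np.c_[2*P,np.ones(len(P))];x=np.linalg.lstsq(A,(P**2).sum(1),rcond=None)[0]
        out.append((x[0].round(4),x[1].round(4),np.sqrt(x[2]+x[:2]@x[:2]).round(4)*2))
    return out
E
python3 - <<'E'
from h import *
import pickle
im=np.load("pics/w1.png.npy");c=pickle.load(open("pics/w1.png.pkl","rb"))
print(blob(im,325,202,c,.012),blob(im,63,180,c,.012))
R=Rn.from_rotvec(ctrl.get_state()["tool_rot"]).as_matrix();print(R.round(3))
b=blob(im,325,202,c,.012)
print(delta([b[0][0],b[0][1],.004]), delta([b[1][0],b[1][1],.004]))
E
```

```text
[(np.float64(0.562), np.float64(0.3807), np.float64(0.0488)), (np.float64(0.562), np.float64(0.3807), np.float64(0.0172))] [(np.float64(0.4831), np.float64(0.2056), np.float64(0.0486)), (np.float64(0.483), np.float64(0.2056), np.float64(0.0172))]
[[-0.942  0.335  0.002]
 [ 0.335  0.942 -0.005]
 [-0.004 -0.004 -1.   ]]
[ 9.26225022  7.15814095 94.80866299] [ 9.26225022  7.15814095 94.80866299]
```

Request:
step_arm([
  [0,0,0,1,2.5,20,87],
  [0,0,0,1,2.5,45,87],
  [0,0,0,1,2.5,65,87],
  [0,0,0,1,2.5,70,87],
  [0,0,0,1,2.5,70,87],
  [0,0,0,1,2.5,70,87],
  [0,0,0,1,2.5,70,87],
  [0,0,0,1,2.5,70,87],
])

```text
time: 2.2
position: [0.5624, 0.3816, 0.0312]
tool_rot: [0.522, 3.097, 0.001]
ft_force: [0.8, -0.5, 0.8]
grip_width: 0.999
```

Run:
```python
from h import *
s=ctrl.get_state();print(s["time"],s["position"],s["tool_rot"],s["ft_force"])
im,c=look("wrist","w2.png")
print(blob(im,320,235,c,.012))
print(delta([.562,.3807,.004]))
```

```text
2.2 [0.56238463 0.38162366 0.03124431] [5.21972309e-01 3.09716007e+00 1.30279891e-03] [ 0.79392027 -0.48974855  0.75554348]
[(np.float64(0.5593), np.float64(0.3818), np.float64(0.0454)), (np.float64(0.5619), np.float64(0.3808), np.float64(0.0172))]
[-2.43321286e-02 -8.89574008e-01  2.70494976e+01]
```

View pics/w2.png

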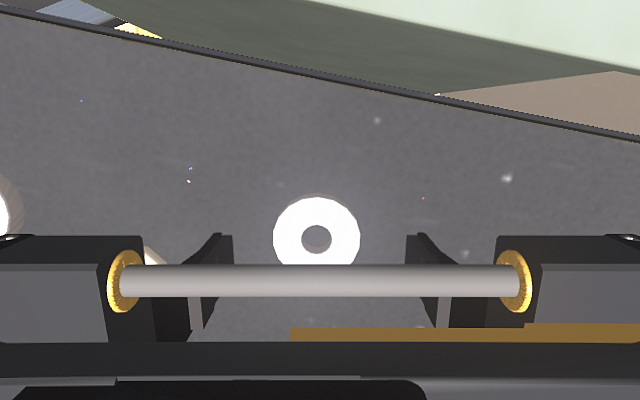

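Request:
step_arm([
  [0,0,0,0,-0.5,15,87],
  [0,0,0,0,-0.5,25,87],
  [0,0,0,0,-0.5,25.5,70],
  [0,0,0,0,-0.5,25.5,55],
  [0,0,0,0,-0.5,25.5,45],
  [0,0,0,0,-0.5,25.5,45],
  [0,0,0,0,-0.5,25.5,45],
  [0,0,0,0,-0.5,25.5,45],
], newtons=30)

```text
time: 3.25
position: [0.562, 0.3809, 0.0054]
tool_rot: [0.522, 3.098, 0.0]
ft_force: [-0.4, -0.2, 0.6]
grip_width: 0.552
```

Run:
```python
from h import *
s=ctrl.get_state();print(s["time"],s["position"],s["tool_rot"],s["ft_force"],s["grip_width"]*87)
im,c=look("wrist","w3.png")
R=Rn.from_rotvec(s["tool_rot"])
for z in (.012,):
    b=blob(im,317,250,c,z)
    print(b)
```

```text
3.25 [0.56201087 0.38091296 0.00543698] [5.21951093e-01 3.09767110e+00 1.56390496e-04] [-0.35395202 -0.15035352  0.58932151] 48.01521811582057
[(np.float64(0.5558), np.float64(0.3837), np.float64(0.0372))]
```

View pics/w3.png

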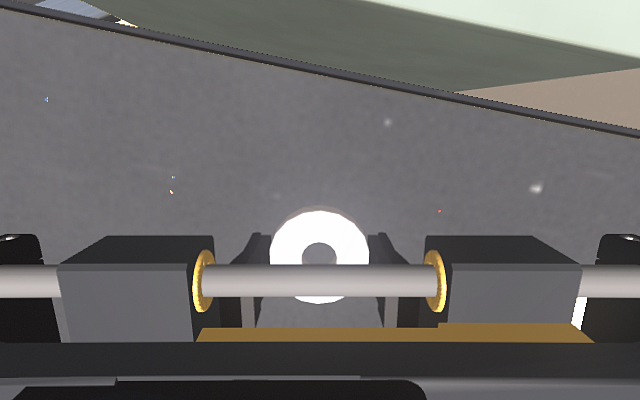

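Request:
step_arm([
  [0,0,0,0,-0.5,-45,45],
  [0,0,0,-2,-20,-100,45],
  [0,0,0,-12,-75,-135,45],
  [0,0,0,-22,-130,-170,45],
  [0,0,0,-32,-185,-200,45],
  [0,0,0,-42,-240,-225,45],
  [0,0,0,-50,-290,-235,45],
  [0,0,0,-56,-320,-235,45],
])

```text
time: 4.3
position: [0.51, 0.0567, 0.2415]
tool_rot: [0.528, 3.094, 0.001]
ft_force: [0.6, -0.0, -1.7]
grip_width: 0.553
```

Run:
```python
from h import *
for i in range(3): optics.get_image("top")
s=ctrl.get_state();print(s["time"],s["position"],s["tool_rot"],s["ft_force"],s["grip_width"]*87,abs(s["qd"]).max())
im,c=look("wrist","w4.png")
im,c=look("top","t4.png");crop(im,340,185,160,120,5,"t4c.png")
```

```text
4.45 [0.50972555 0.05834423 0.24016893] [5.27903293e-01 3.09653880e+00 1.03926558e-03] [ 1.7997497  -0.04095377 -1.79511547] 48.11665205759354 0.04932255579427415
```

View pics/w4.png

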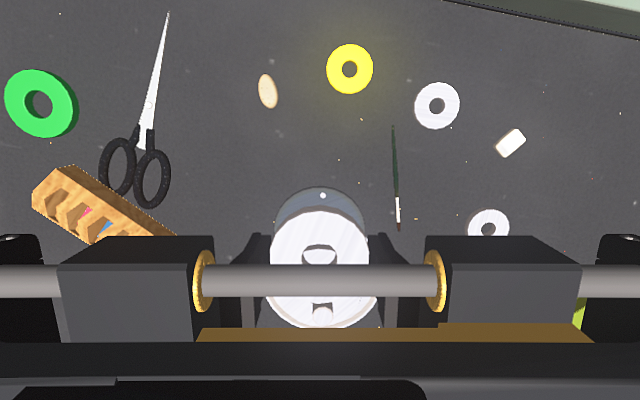

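View pics/t4c.png

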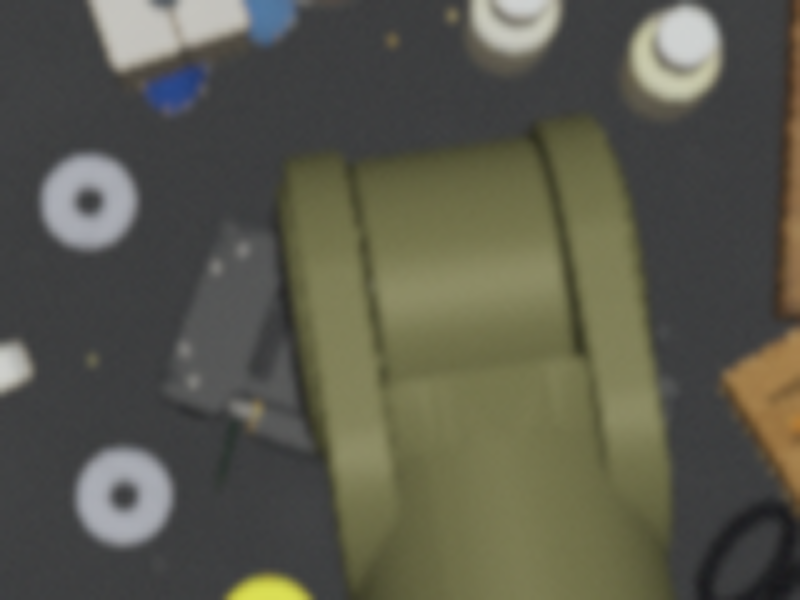

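Request:
step_arm([
  [0,0,0,-20,0,0,45],
  [0,0,0,-55,0,0,45],
  [0,0,0,-90,0,0,45],
  [0,0,0,-110,0,0,45],
  [0,0,0,-115,0,0,45],
  [0,0,0,-115,0,0,45],
  [0,0,0,-115,0,0,45],
  [0,0,0,-115,0,0,45],
])

```text
time: 5.55
position: [0.6181, 0.0233, 0.2404]
tool_rot: [0.52, 3.098, 0.001]
ft_force: [-0.7, -0.0, -2.1]
grip_width: 0.559
```

Run:
```python
from h import *
s=ctrl.get_state();print(s["time"],s["position"],s["tool_rot"],s["ft_force"],s["grip_width"]*87,abs(s["qd"]).max())
im,c=look("wrist","w5.png");crop(im,320,200,160,120,5,"w5c.png")
im,c=look("scene","s5.png");crop(im,335,220,120,90,6,"s5c.png")
s=ctrl.get_state();print(s["position"])
```

```text
5.55 [0.61814686 0.02325658 0.24038854] [5.20436831e-01 3.09799759e+00 1.10162816e-03] [-7.04041011e-01 -5.71924152e-04 -2.11651651e+00] 48.62154438959136 0.005141561658993594
[0.61830554 0.02288565 0.24040821]
```

View pics/w5.png

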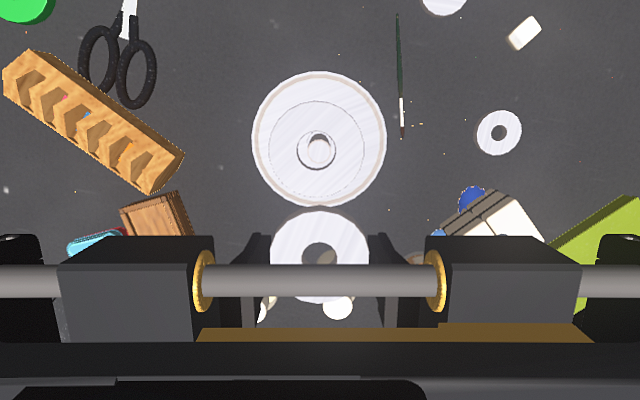

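View pics/w5c.png

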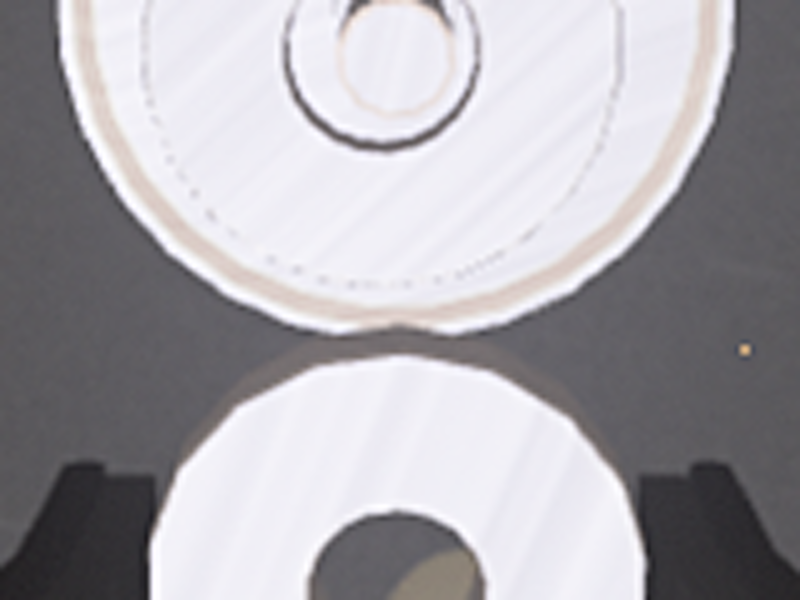

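View pics/s5c.png

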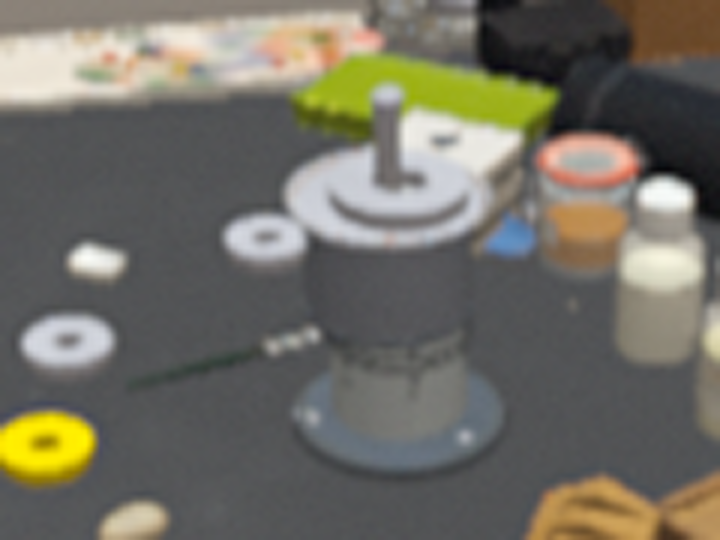

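Run:
```python
from h import *
im=np.load("pics/w5.png.npy")
f=12
def cc(u0,v0,w,h,n):
    a=im[v0:v0+h,u0:u0+w].astype(float);a=np.clip((a-150)/(255-150),0,1)*255
    cv2.imwrite("pics/"+n,cv2.resize(a.astype(np.uint8),None,fx=f,fy=f,interpolation=cv2.INTER_CUBIC)[:,:,::-1])
cc(290,125,62,48,"w5post.png")
```

```text
(no output)
```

View pics/w5post.png

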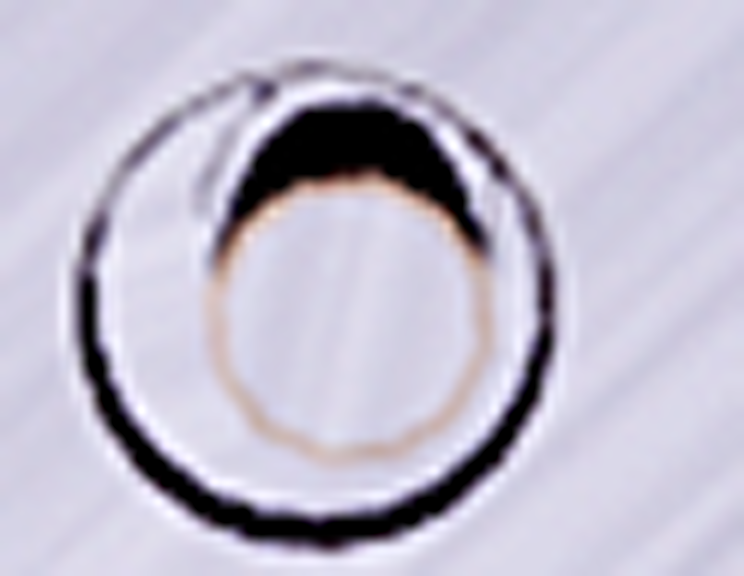

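```bash
cat >> h.py <<'E'
def ringfit(im,c,zt,rows=(200,262),cols=(262,378)):
    g=cv2.cvtColor(im,cv2.COLOR_RGB2GRAY);m=np.zeros_like(g);m[rows[0]:rows[1],cols[0]:cols[1]]=(g[rows[0]:rows[1],cols[0]:cols[1]]>150)
    return m
def cfit(P):
    A=np.c_[2*P,np.ones(len(P))];x=np.linalg.lstsq(A,(P**2).sum(1),rcond=None)[0]
    return x[:2],np.sqrt(x[2]+x[:2]@x[:2])
def hole(im,c,zt,u0,v0,rmax=40,vmax=262,fit_r=None):
    "radial rays from hole interior to first bright"
    g=cv2.GaussianBlur(cv2.cvtColor(im,cv2.COLOR_RGB2GRAY),(3,3),0).astype(float);P=[]
    from scipy.ndimage import map_coordinates
    for a in np.deg2rad(np.arange(190,351,4)):
        r=np.arange(6,rmax,.25);u=u0+r*np.cos(a);v=v0+r*np.sin(a)
        p=map_coordinates(g,[v,u],order=1)
        k=np.argmax(p>165)
        if k>0 and v[k]<vmax: P.append(onz(c,u[k],v[k],zt)[:2])
    P=np.array(P);return P,cfit(P)
E
python3 - <<'E'
from h import *
import pickle
im=np.load("pics/w5.png.npy");c=pickle.load(open("pics/w5.png.pkl","rb"));sc=optics.get_calibration("scene")
s=ctrl.get_state();p=s["position"];R=Rn.from_rotvec(s["tool_rot"])
for z in (.187,.190,.193,.196):
    X=onz(c,318.8,151.0,z);e=onz(c,318.8+11.3,151,z);print("post",z,X.round(4),np.linalg.norm(X-e).round(4),proj(sc,X).round(1), "tool",(R.inv().apply(X-p)*1000).round(1))
for dz in (.005,.007,.009):
    P,f=hole(im,c,p[2]+dz,319.4,257)
    print("hole",dz,len(P),f,"tool",(R.inv().apply(np.r_[f[0],p[2]+dz]-p)*1000).round(2))
from scipy.optimize import least_squares
P,f=hole(im,c,p[2]+.007,319.4,257)
f2=least_squares(lambda x:np.hypot(*(P-x).T)-.0086,f[0]).x
print("fixed r",f2,(R.inv().apply(np.r_[f2,p[2]+.007]-p)*1000).round(2))
E
```

```text
post 0.187 [0.5756 0.0386 0.187 ] 0.007 [339.6 191.8] tool [45.6  0.9 53.4]
post 0.19 [0.5752 0.0388 0.19  ] 0.0069 [339.4 190.9] tool [45.9  0.9 50.4]
post 0.193 [0.5749 0.0389 0.193 ] 0.0068 [339.3 190. ] tool [46.3  0.9 47.4]
post 0.196 [0.5745 0.039  0.196 ] 0.0067 [339.2 189.1] tool [46.6  0.9 44.4]
hole 0.005 41 (array([0.61872539, 0.02364836]), np.float64(0.008729769456104413)) tool [-0.15  0.86 -5.  ]
hole 0.007 41 (array([0.61786613, 0.02394496]), np.float64(0.008618300129523498)) tool [ 0.76  0.86 -7.  ]
hole 0.009 41 (array([0.61700687, 0.02424155]), np.float64(0.00850683080304878)) tool [ 1.67  0.86 -9.  ]
fixed r [0.61784561 0.0239524 ] [ 0.78  0.86 -7.  ]
```

Request:
step_arm([
  [0,0,0,20,0,0,45],
  [0,0,0,40,0,0,45],
  [0,0,0,45.3,0,5,45],
  [0,0,0,45.3,0,18,45],
  [0,0,0,45.3,0,30,45],
  [0,0,0,45.3,0,38,45],
  [0,0,0,45.3,0,38,45],
  [0,0,0,45.3,0,38,45],
])

```text
time: 6.65
position: [0.5761, 0.0373, 0.2023]
tool_rot: [0.522, 3.097, 0.0]
ft_force: [0.7, -0.5, -1.6]
grip_width: 0.552
```

Run:
```python
from h import *
s=ctrl.get_state();print(s["time"],s["position"],s["tool_rot"],s["ft_force"],s["grip_width"]*87,abs(s["qd"]).max())
im,c=look("wrist","w6.png");crop(im,320,240,100,75,8,"w6c.png")
im,c=look("scene","s6.png");crop(im,335,200,120,90,6,"s6c.png")
s=ctrl.get_state();print(s["position"])
```

```text
6.65 [0.57614629 0.03734859 0.20228359] [5.22149446e-01 3.09738525e+00 1.58384109e-04] [ 0.67384748 -0.45298766 -1.61868101] 48.056790055915336 0.0053333491068939505
[0.57619363 0.03746078 0.2025767 ]
```

View pics/w6c.png

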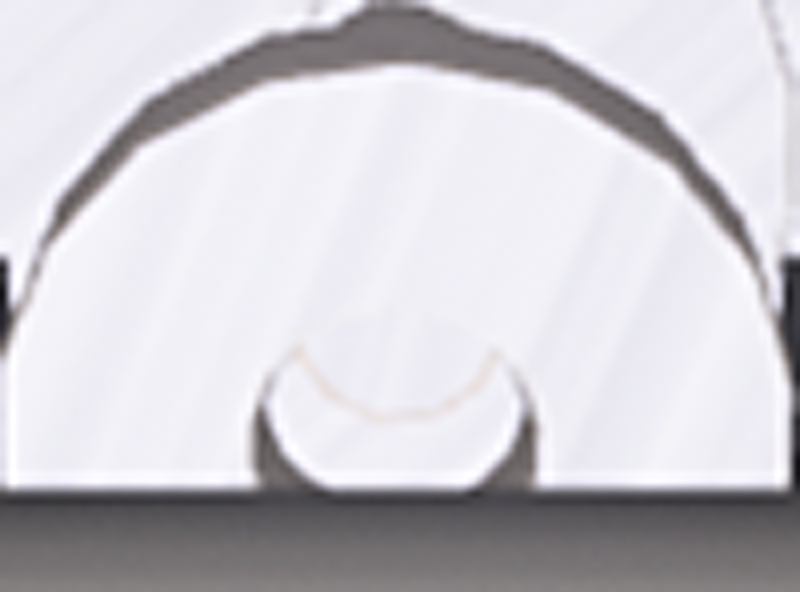

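View pics/s6c.png

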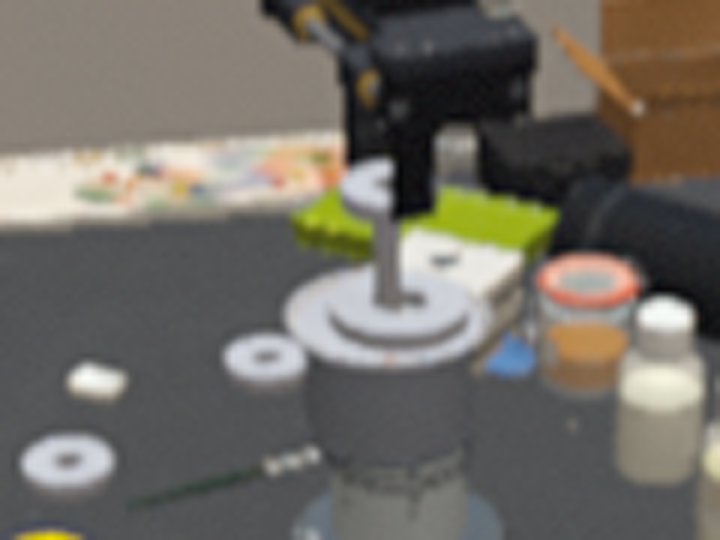

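Run:
```python
from h import *
import pickle
c=pickle.load(open("pics/w6.png.pkl","rb"))
s=ctrl.get_state();p=s["position"];R=Rn.from_rotvec(s["tool_rot"])
def px(u,v): return (u+.5)/8-.5+270,(v+.5)/8-.5+203
T=lambda X:(R.inv().apply(X-p)*1000).round(2)
for z in (.189,.1915,.194): print("post x centre",T(onz(c,*px(398,418),z))+[7,0,0])
for dz in (.0065,.0075):
  print("hole L,R,top",[T(onz(c,*px(*q),p[2]+dz)) for q in [(254,450),(537,450),(396,312)]])
```

```text
post x centre [ 0.42  0.76 13.58]
post x centre [ 1.52  0.76 11.08]
post x centre [2.63 0.76 8.58]
hole L,R,top [array([ 0.2 , -8.01, -6.5 ]), array([ 0.19,  9.2 , -6.5 ]), array([ 9.16,  0.63, -6.51])]
hole L,R,top [array([ 0.66, -7.95, -7.5 ]), array([ 0.64,  9.14, -7.5 ]), array([ 9.56,  0.63, -7.51])]
```

Request:
step_arm([
  [0,0,0,0.4,0.1,2,45],
  [0,0,0,0.4,0.1,4,45],
  [0,0,0,0.4,0.1,6,45],
  [0,0,0,0.4,0.1,8,45],
  [0,0,0,0.4,0.1,10,45],
  [0,0,0,0.4,0.1,12,45],
  [0,0,0,0.4,0.1,14,45],
  [0,0,0,0.4,0.1,14,45],
])

```text
time: 7.75
position: [0.5753, 0.0376, 0.1879]
tool_rot: [-0.522, -3.098, 0.0]
ft_force: [-0.7, -0.5, -0.4]
grip_width: 0.555
```

Run:
```python
from h import *
s=ctrl.get_state();print(s["time"],s["position"],s["tool_rot"],s["ft_force"],s["torque"],s["grip_width"]*87)
im,c=look("scene","s7.png");crop(im,335,200,120,90,6,"s7c.png")
im,c=look("wrist","w7.png");crop(im,320,240,100,75,8,"w7c.png")
print(ctrl.get_state()["ft_force"])
```

```text
7.75 [0.57531902 0.03763755 0.18785584] [-5.21894883e-01 -3.09763954e+00  1.31983147e-04] [-0.6614328  -0.5340471  -0.38665677] [ 0.01168616  0.04288083 -0.00503607] 48.30954837794828
[ 0.08314548 -0.07290399 -1.54226726]
```

View pics/s7c.png

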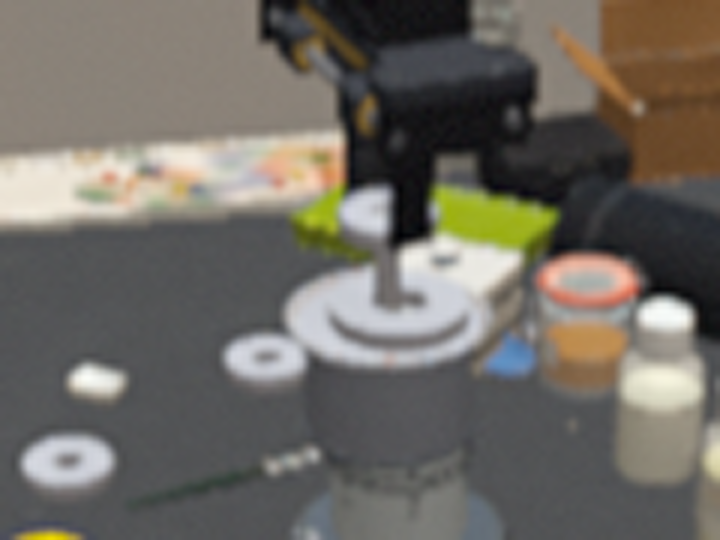

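View pics/w7c.png

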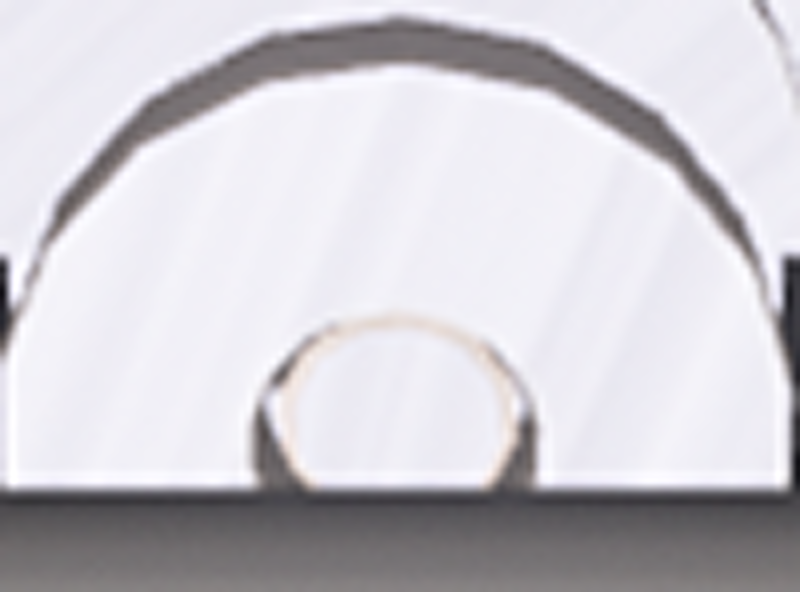

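Run:
```python
from h import *
import pickle
c=pickle.load(open("pics/w7.png.pkl","rb"))
s=ctrl.get_state();p=s["position"];R=Rn.from_rotvec(s["tool_rot"])
print(p,s["ft_force"])
def px(u,v): return (u+.5)/8-.5+270,(v+.5)/8-.5+203
T=lambda X:(R.inv().apply(X-p)*1000).round(2)
for z in (.189,.1915,.194): print("post x centre",T(onz(c,*px(398,318),z))-[7,0,0], T(onz(c,*px(283,430),z)),T(onz(c,*px(521,430),z)))
for dz in (.0065,.0075):
  print("hole L,R,top",[T(onz(c,*px(*q),p[2]+dz)) for q in [(254,450),(537,450),(396,312)]])
```

```text
[0.57548284 0.03770156 0.18812666] [ 0.08314548 -0.07290399 -1.54226726]
post x centre [-0.52  0.83 -0.87] [-1.05 -6.41 -0.87] [-1.06  8.57 -0.87]
post x centre [ 0.48  0.83 -3.37] [ 0.07 -6.3  -3.37] [ 0.06  8.45 -3.37]
post x centre [ 1.48  0.83 -5.87] [ 1.19 -6.19 -5.87] [ 1.17  8.33 -5.87]
hole L,R,top [array([ 0.15, -7.94, -6.5 ]), array([ 0.14,  9.28, -6.5 ]), array([ 9.12,  0.71, -6.5 ])]
hole L,R,top [array([ 0.61, -7.89, -7.5 ]), array([ 0.59,  9.23, -7.5 ]), array([ 9.52,  0.71, -7.5 ])]
```

Request:
step_arm([
  [0,0,0,0,0.3,4,45],
  [0,0,0,0,0.3,9,45],
  [0,0,0,0,0.3,14,45],
  [0,0,0,0,0.3,19,45],
  [0,0,0,0,0.3,24,45],
  [0,0,0,0,0.3,29,45],
  [0,0,0,0,0.3,34,45],
  [0,0,0,0,0.3,36,45],
])

```text
time: 8.85
position: [0.5753, 0.0379, 0.1516]
tool_rot: [-0.522, -3.097, 0.0]
ft_force: [0.1, 0.1, -2.1]
grip_width: 0.558
```

```bash
cat > st.py <<'E'
from h import *
import sys
s=ctrl.get_state();print(s["time"],s["position"],s["ft_force"],s["grip_width"]*87)
t=sys.argv[1]
im,c=look("scene","s%s.png"%t);crop(im,335,215,120,90,6,"s%sc.png"%t)
im,c=look("wrist","w%s.png"%t)
print(ctrl.get_state()["ft_force"])
E
python3 st.py 8
```

```text
8.85 [0.5753308  0.03794427 0.1516027 ] [ 0.14375462  0.14428836 -2.11426424] 48.52132438235741
[ 0.29850191  0.13299872 -1.2883407 ]
```

View pics/s8c.png

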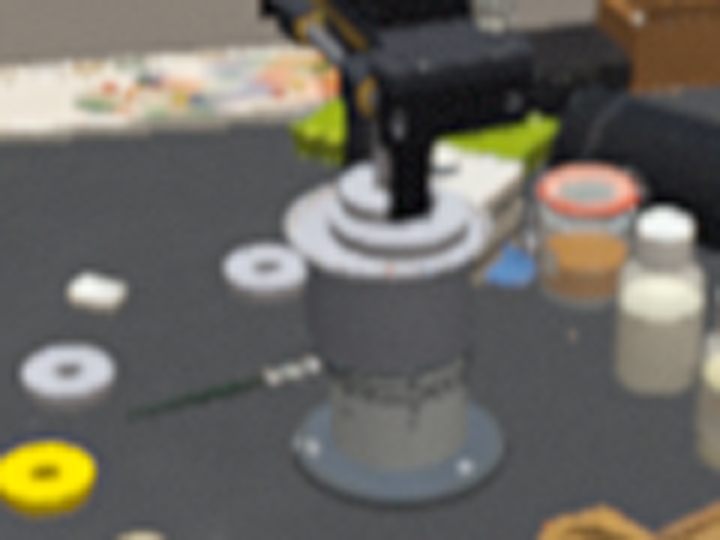

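Request:
step_arm([
  [0,0,0,0,0,1.5,45],
  [0,0,0,0,0,3,45],
  [0,0,0,0,0,4.5,45],
  [0,0,0,0,0,6,45],
  [0,0,0,0,0,7,45],
  [0,0,0,0,0,7,45],
  [0,0,0,0,0,7,45],
  [0,0,0,0,0,7,45],
])

```text
time: 9.95
position: [0.5757, 0.038, 0.1452]
tool_rot: [0.522, 3.098, 0.0]
ft_force: [0.3, -0.4, 0.5]
grip_width: 0.555
```

```bash
python3 st.py 9
```

```text
9.95 [0.57566135 0.0379546  0.1452087 ] [ 0.31758546 -0.42297676  0.52021244] 48.270155895564294
[ 1.10645662 -1.02955189  0.58090836]
```

View pics/s9c.png

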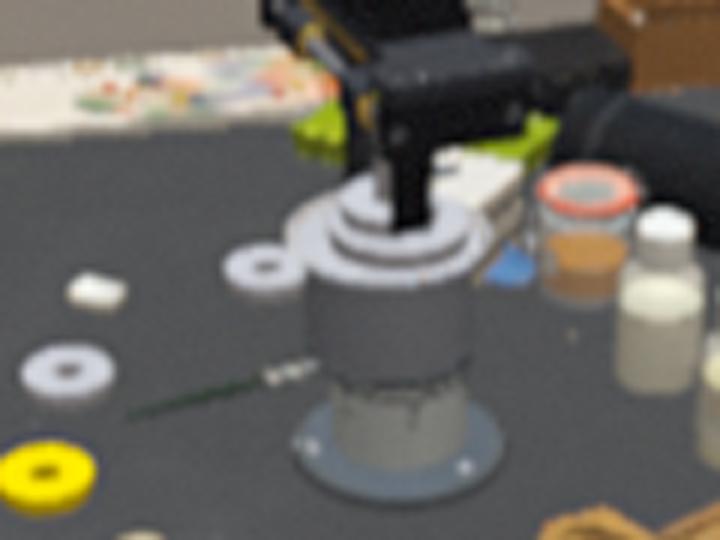

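Request:
step_arm([
  [0,0,0,0,0,0,60],
  [0,0,0,0,0,0,75],
  [0,0,0,0,0,0,80],
  [0,0,0,0,0,0,80],
  [0,0,0,0,0,-10,80],
  [0,0,0,0,0,-35,80],
  [0,0,0,0,0,-65,80],
  [0,0,0,0,0,-85,80],
])

```text
time: 11.05
position: [0.5762, 0.0379, 0.2325]
tool_rot: [0.522, 3.096, 0.001]
ft_force: [-0.7, -0.5, -0.6]
grip_width: 0.92
```

```bash
python3 st.py 10
python3 - <<'E'
from h import *
print(delta([.483,.2056,.10]),delta([.64,.226,.10]))
im=np.load("pics/s10.png.npy");crop(im,338,235,50,40,16,"s10d.png")
E
```

```text
11.05 [0.57621161 0.03793387 0.2324978 ] [-0.66506715 -0.49629696 -0.56910994] 80.01466957746618
[ 0.78711938 -0.596013    0.15257795]
[144.61892587 127.0739332  133.09064794] [  2.97788837 197.79981645 133.99945671]
```

View pics/s10c.png

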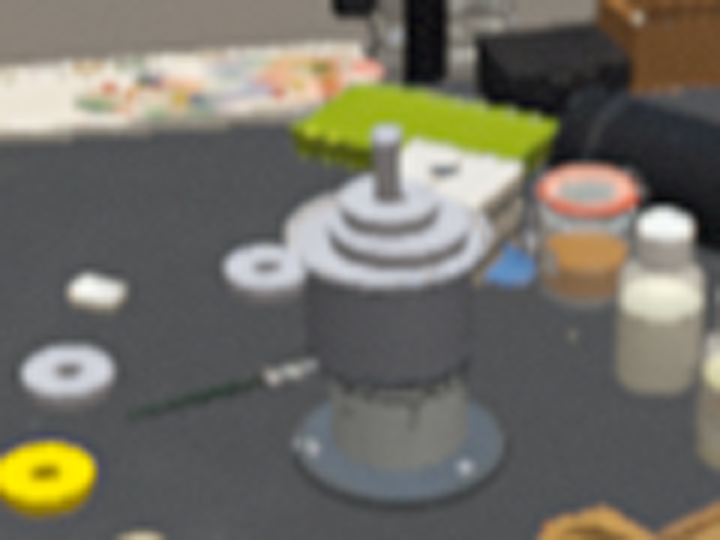

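View pics/s10d.png

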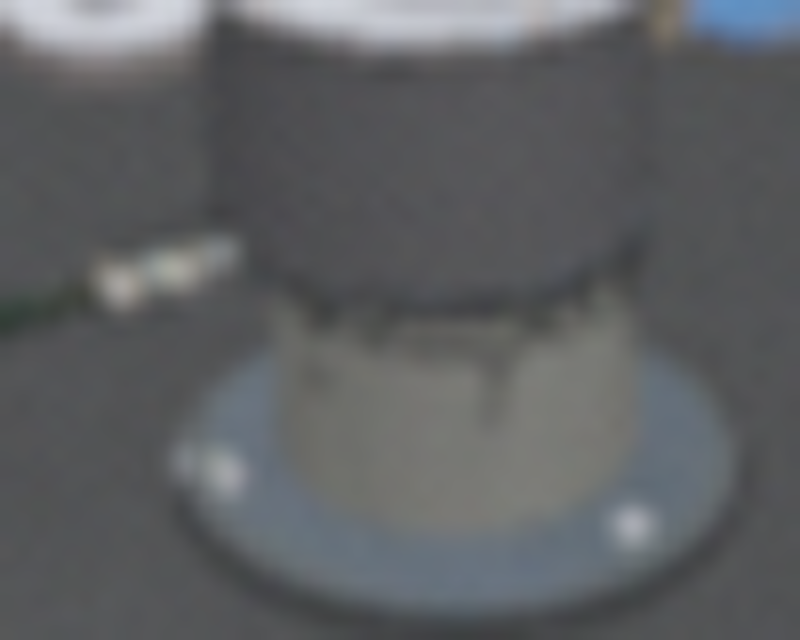

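View pics/w10.png

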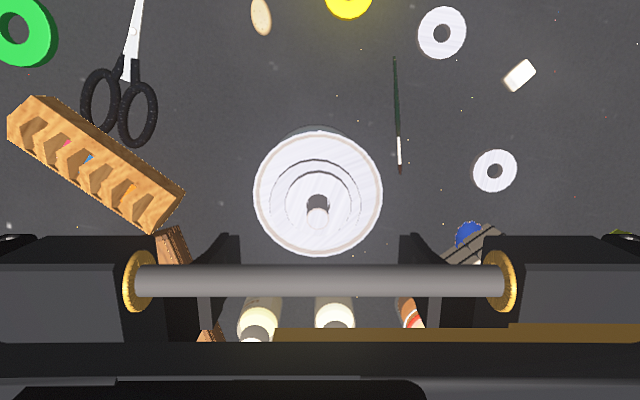

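Request:
step_arm([
  [0,0,0,25,20,-2,87],
  [0,0,0,60,50,5,87],
  [0,0,0,95,83,30,87],
  [0,0,0,125,110,65,87],
  [0,0,0,140,124,95,87],
  [0,0,0,144.5,127.5,115,87],
  [0,0,0,144.5,127.5,120,87],
  [0,0,0,144.5,127.5,120,87],
])

```text
time: 12.15
position: [0.481, 0.2052, 0.1101]
tool_rot: [-0.523, -3.098, 0.001]
ft_force: [-0.3, 0.2, 0.6]
grip_width: 1.001
```

Run:
```python
from h import *
s=ctrl.get_state();print(s["time"],s["position"],s["tool_rot"],s["ft_force"],abs(s["qd"]).max())
im,c=look("wrist","w11.png")
b=blob(im,325,202,c,.012);print(b,delta([*b[1][:2],.0045]))
im,c=look("scene","s11.png")
```

```text
12.15 [0.48103806 0.20518573 0.11006103] [-5.23064795e-01 -3.09773517e+00  5.63823774e-04] [-0.2695746   0.15752605  0.56823755] 0.019311861706230234
[(np.float64(0.4827), np.float64(0.2047), np.float64(0.0486)), (np.float64(0.4826), np.float64(0.2047), np.float64(0.0172))] [ -1.13399609  -0.26254004 106.16803781]
```

View pics/w11.png

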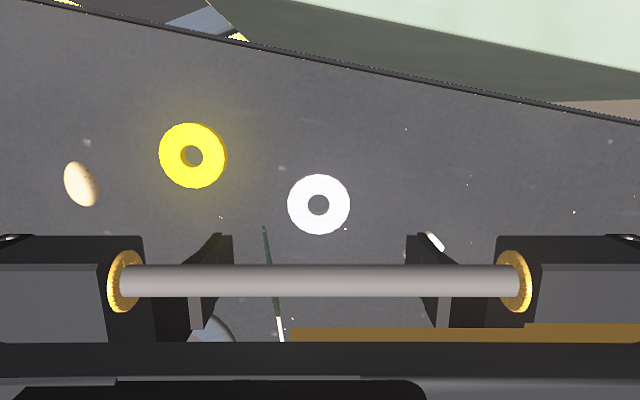

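Request:
step_arm([
  [0,0,0,-1,-0.3,25,87],
  [0,0,0,-1,-0.3,55,87],
  [0,0,0,-1,-0.3,83,87],
  [0,0,0,-1,-0.3,99,87],
  [0,0,0,-1,-0.3,105,87],
  [0,0,0,-1,-0.3,105.5,87],
  [0,0,0,-1,-0.3,105.5,60],
  [0,0,0,-1,-0.3,105.5,45],
])

```text
time: 13.25
position: [0.4822, 0.2055, 0.0054]
tool_rot: [0.522, 3.097, 0.002]
ft_force: [0.5, 0.8, 0.3]
grip_width: 0.855
```

Request:
step_arm([
  [0,0,0,0,0,0,45],
  [0,0,0,0,0,0,45],
  [0,0,0,0,0,0,45],
  [0,0,0,0,0,-15,45],
  [0,0,0,0,0,-60,45],
  [0,0,0,0,0,-115,45],
  [0,0,0,0,0,-170,45],
  [0,0,0,0,0,-215,45],
])

```text
time: 14.25
position: [0.4818, 0.2052, 0.2229]
tool_rot: [0.522, 3.096, 0.003]
ft_force: [1.2, 0.7, -1.1]
grip_width: 0.559
```

Run:
```python
from h import *
s=ctrl.get_state();print(s["time"],s["position"],s["tool_rot"],s["ft_force"],s["grip_width"]*87)
im,c=look("wrist","w12.png")
print(delta([.624,.022,.24]))
```

```text
14.25 [0.48182568 0.20520229 0.22294574] [5.21641694e-01 3.09586552e+00 2.90624428e-03] [ 1.16619632  0.71277567 -1.05231014] 48.653318628651135
[-192.28704116 -128.44868207  -10.47859059]
```

View pics/w12.png

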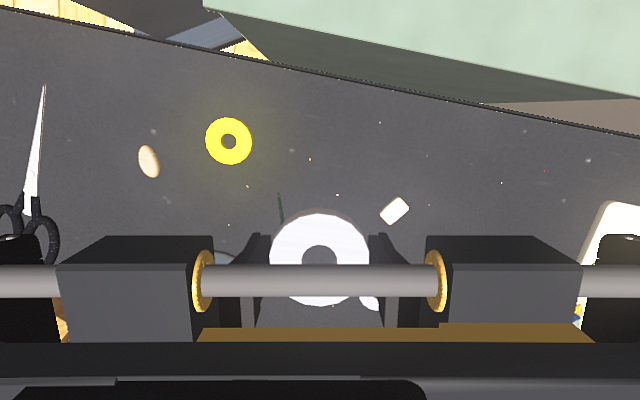

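Request:
step_arm([
  [0,0,0,-20,-14,-10,45],
  [0,0,0,-60,-40,-21,45],
  [0,0,0,-105,-70,-21,45],
  [0,0,0,-150,-100,-21,45],
  [0,0,0,-180,-120,-21,45],
  [0,0,0,-192,-128,-21,45],
  [0,0,0,-192,-128,-21,45],
  [0,0,0,-192,-128,-21,45],
])

```text
time: 15.3
position: [0.6204, 0.0236, 0.2406]
tool_rot: [-0.518, -3.098, -0.002]
ft_force: [0.7, 0.2, -1.5]
grip_width: 0.562
```

Run:
```python
from h import *
optics.get_image("top");optics.get_image("top")
s=ctrl.get_state();print(s["time"],s["position"],s["tool_rot"],s["ft_force"],s["grip_width"]*87,abs(s["qd"]).max())
im,c=look("wrist","w13.png")
f=12;a=im[110:158,290:352].astype(float);a=np.clip((a-150)/105,0,1)*255
cv2.imwrite("pics/w13post.png",cv2.resize(a.astype(np.uint8),None,fx=f,fy=f,interpolation=cv2.INTER_CUBIC)[:,:,::-1])
p=s["position"];R=Rn.from_rotvec(s["tool_rot"])
for dz in (.0065,.0075):
    P,f=hole(im,c,p[2]+dz,319.4,257);print(len(P),f[1],(R.inv().apply(np.r_[f[0],p[2]+dz]-p)*1000).round(2))
look("scene","s13.png")
```

```text
15.4 [0.62050503 0.02345931 0.24074198] [-5.17432917e-01 -3.09837497e+00 -1.78474198e-03] [ 0.56414438  0.16204013 -1.51600844] 48.58959176032865 0.006031721038818134
41 0.008538539909148733 [-0.92  0.55 -6.5 ]
41 0.008483524344563632 [-0.46  0.55 -7.5 ]
```

View pics/w13.png

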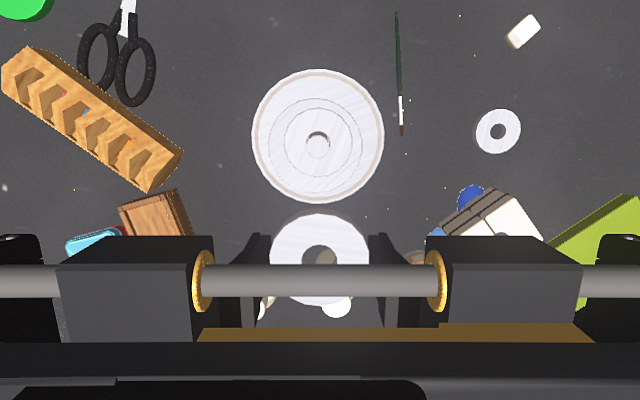

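View pics/w13post.png

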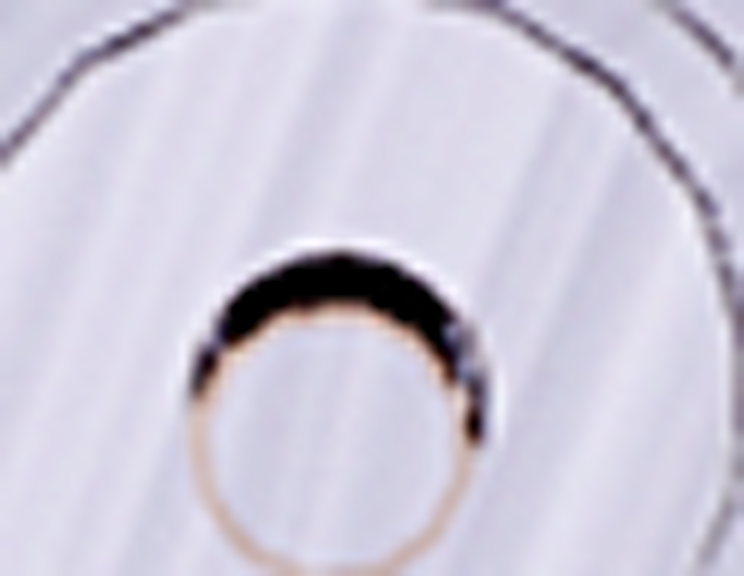

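Run:
```python
from h import *
import pickle
c=pickle.load(open("pics/w13.png.pkl","rb"));s=ctrl.get_state();p=s["position"];R=Rn.from_rotvec(s["tool_rot"])
for z in (.184,.1865,.189):
    X=onz(c,317.2,146.4,z);print(X.round(4),(R.inv().apply(X-p)*1000).round(2))
```

```text
[0.5752 0.0387 0.184 ] [48.21  0.2  56.79]
[0.5749 0.0388 0.1865] [48.48  0.21 54.29]
[0.5747 0.0389 0.189 ] [48.74  0.22 51.79]
```

Request:
step_arm([
  [0,0,0,20,0,0,45],
  [0,0,0,42,-0.3,0,45],
  [0,0,0,49.2,-0.3,5,45],
  [0,0,0,49.2,-0.3,20,45],
  [0,0,0,49.2,-0.3,34,45],
  [0,0,0,49.2,-0.3,43,45],
  [0,0,0,49.2,-0.3,43,45],
  [0,0,0,49.2,-0.3,43,45],
])

```text
time: 16.5
position: [0.5749, 0.037, 0.1978]
tool_rot: [0.522, 3.097, 0.0]
ft_force: [0.3, -1.0, -0.5]
grip_width: 0.563
```

```bash
cat > al.py <<'E'
from h import *
import sys
t=sys.argv[1]
s=ctrl.get_state();print(s["time"],s["position"],s["tool_rot"],s["ft_force"],s["grip_width"]*87,abs(s["qd"]).max())
im,c=look("wrist","w%s.png"%t);crop(im,320,240,100,75,8,"w%sc.png"%t)
im,c=look("scene","s%s.png"%t);crop(im,335,200,120,90,6,"s%sc.png"%t)
E
python3 al.py 14
```

```text
16.5 [0.57492452 0.03703796 0.19778149] [5.22134974e-01 3.09734752e+00 1.06593572e-04] [ 0.25641555 -1.00378347 -0.51085403] 48.94428026976496 0.008613933485163126
```

View pics/w14c.png

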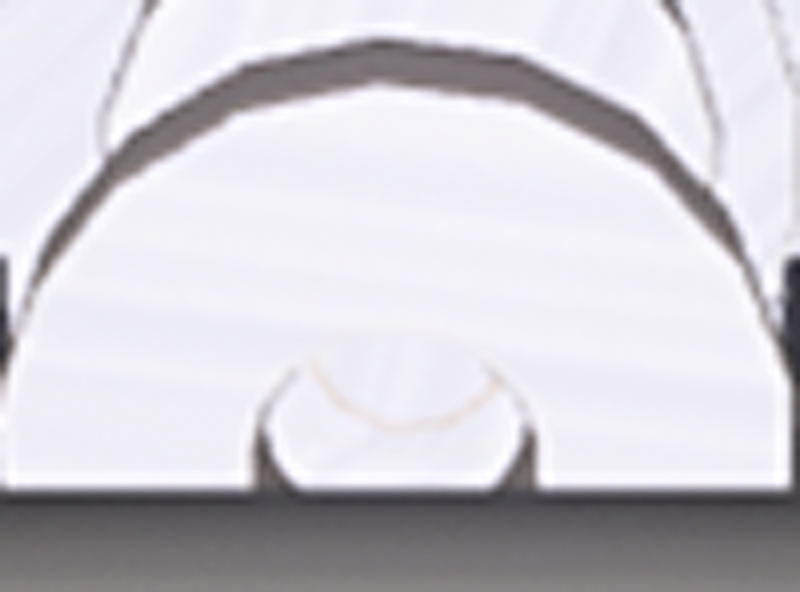

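Run:
```python
from h import *
import pickle
c=pickle.load(open("pics/w14.png.pkl","rb"))
s=ctrl.get_state();p=s["position"];R=Rn.from_rotvec(s["tool_rot"]);print(p)
def px(u,v): return (u+.5)/8-.5+270,(v+.5)/8-.5+203
T=lambda X:(R.inv().apply(X-p)*1000).round(2)
for z in (.184,.1865,.189): print("post x centre",T(onz(c,*px(405,428),z))+[7,0,0])
im=np.load("pics/w14.png.npy")
for dz in (.0065,.0075):
  print("hole L,R,top",[T(onz(c,*px(*q),p[2]+dz)) for q in [(254,465),(538,465),(396,330),(380,84)]])
```

```text
[0.57496924 0.03712994 0.19812999]
post x centre [-0.57  1.24 14.14]
post x centre [ 0.55  1.23 11.64]
post x centre [1.66 1.22 9.14]
hole L,R,top [array([-0.79, -8.02, -6.5 ]), array([-0.81,  9.26, -6.49]), array([ 8.  ,  0.63, -6.51]), array([23.45, -0.3 , -6.52])]
hole L,R,top [array([-0.33, -7.97, -7.5 ]), array([-0.34,  9.21, -7.49]), array([ 8.41,  0.63, -7.51]), array([23.75, -0.29, -7.52])]
```

Request:
step_arm([
  [0,0,0,0.5,0.6,2,45],
  [0,0,0,0.5,0.6,4,45],
  [0,0,0,0.5,0.6,6,45],
  [0,0,0,0.5,0.6,8,45],
  [0,0,0,0.5,0.6,10,45],
  [0,0,0,0.5,0.6,12,45],
  [0,0,0,0.5,0.6,14,45],
  [0,0,0,0.5,0.6,14,45],
])

```text
time: 17.6
position: [0.5741, 0.0378, 0.1834]
tool_rot: [-0.522, -3.098, 0.0]
ft_force: [0.4, 0.2, -1.6]
grip_width: 0.56
```

```bash
python3 al.py 15
```

```text
17.6 [0.57411672 0.03784828 0.18335009] [-5.21863755e-01 -3.09763577e+00  1.10080840e-04] [ 0.3723717   0.16949098 -1.635937  ] 48.74915731549509 0.0061105162436865925
```

View pics/w15c.png

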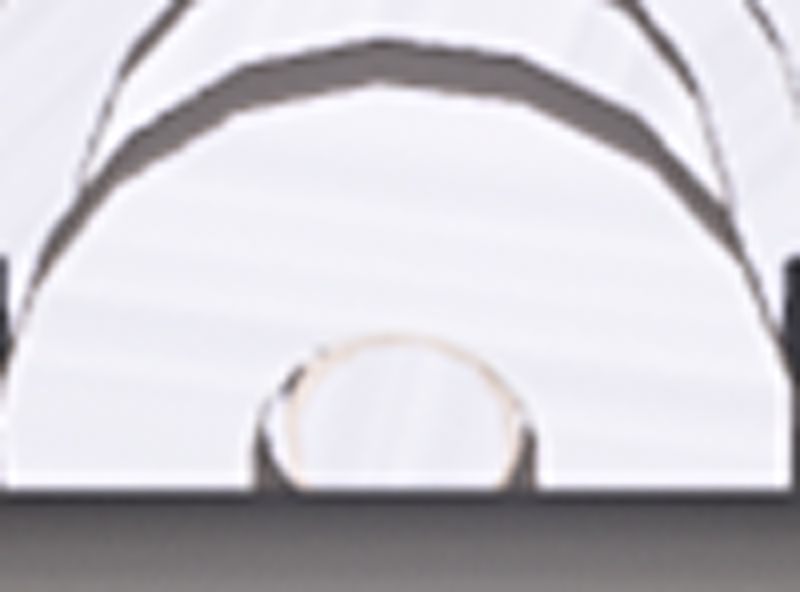

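View pics/s15c.png

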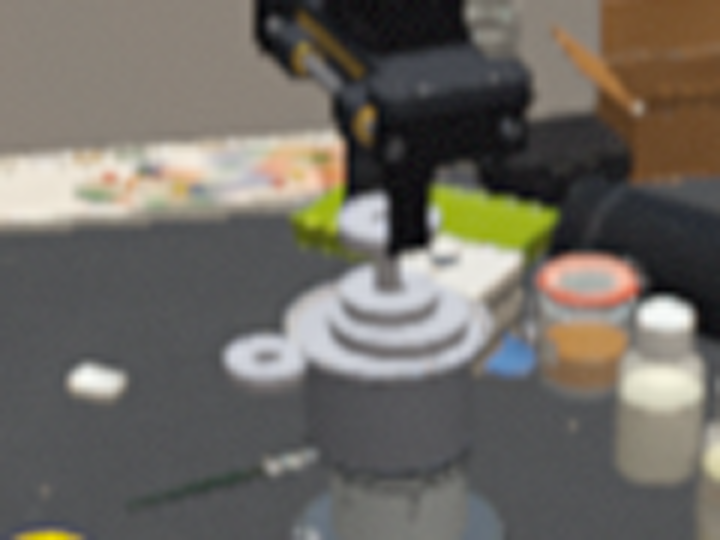

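Request:
step_arm([
  [0,0,0,0,0.4,4,45],
  [0,0,0,0,0.4,9,45],
  [0,0,0,0,0.4,14,45],
  [0,0,0,0,0.4,19,45],
  [0,0,0,0,0.4,23,45],
  [0,0,0,0,0.4,26,45],
  [0,0,0,0,0.4,28,45],
  [0,0,0,0,0.4,29.5,45],
])

```text
time: 18.7
position: [0.5744, 0.0382, 0.1541]
tool_rot: [0.522, 3.098, 0.0]
ft_force: [-0.1, -0.7, -0.2]
grip_width: 0.559
```

Request:
step_arm([
  [0,0,0,0,0,1,45],
  [0,0,0,0,0,2,45],
  [0,0,0,0,0,2.5,45],
  [0,0,0,0,0,2.5,45],
  [0,0,0,0,0,2.5,45],
  [0,0,0,0,0,2.5,45],
  [0,0,0,0,0,2.5,45],
  [0,0,0,0,0,2.5,45],
])

```text
time: 19.7
position: [0.5744, 0.0383, 0.1516]
tool_rot: [0.522, 3.098, 0.0]
ft_force: [0.7, -0.0, -0.5]
grip_width: 0.559
```

```bash
python3 al.py 16;python3 -c "
from h import *
for i in range(4): print(ctrl.get_state()['ft_force']);optics.get_image('top')"
```

```text
19.7 [0.57441355 0.03825141 0.15158951] [5.21790420e-01 3.09783003e+00 8.09357578e-05] [ 0.73636905 -0.02477216 -0.51559961] 48.664328051102935 0.001086662791634958
[ 0.4257743  -0.0262129   0.01746881]
[-0.19574637  0.33478414 -0.99538182]
[-0.70313652 -0.41862514 -1.10624312]
[ 0.95178408 -0.33643704 -0.57988041]
```

View pics/s16c.png

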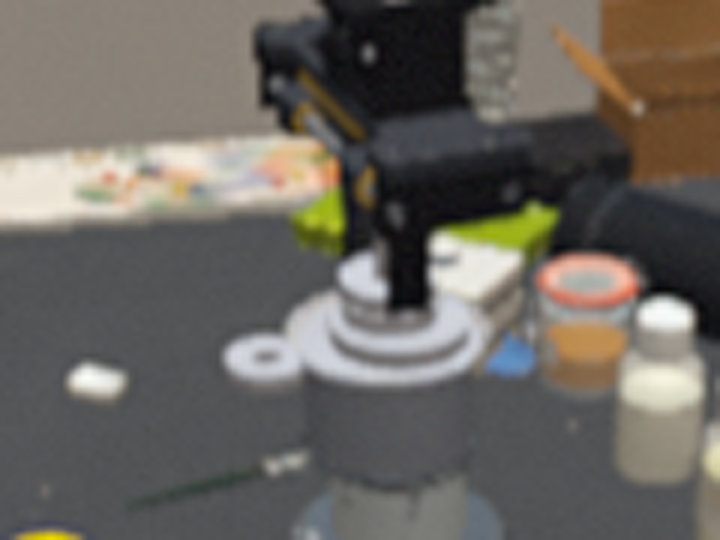

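Request:
step_arm([
  [0,0,0,0,0,1,45],
  [0,0,0,0,0,2,45],
  [0,0,0,0,0,2,45],
  [0,0,0,0,0,2,60],
  [0,0,0,0,0,2,75],
  [0,0,0,0,0,2,80],
  [0,0,0,0,0,2,80],
  [0,0,0,0,0,2,80],
])

```text
time: 21.0
position: [0.5744, 0.0383, 0.1496]
tool_rot: [0.522, 3.098, 0.0]
ft_force: [0.4, 0.0, 0.8]
grip_width: 0.908
```

Request:
step_arm([
  [0,0,0,0,0,-8,80],
  [0,0,0,0,0,-30,80],
  [0,0,0,0,0,-60,80],
  [0,0,0,0,0,-80,80],
  [0,0,0,0,0,-85,80],
  [0,0,0,0,0,-85,80],
  [0,0,0,0,0,-85,80],
  [0,0,0,0,0,-85,80],
])

```text
time: 22.0
position: [0.5739, 0.0382, 0.2336]
tool_rot: [-0.522, -3.097, 0.001]
ft_force: [0.2, 0.3, -0.0]
grip_width: 0.92
```

```bash
python3 al.py 17
python3 - <<'E'
from h import *
im=np.load("pics/s17.png.npy");crop(im,338,235,50,40,16,"s17d.png")
im=np.load("pics/w17.png.npy");a=im[110:270,220:420].astype(float);a=np.clip((a-130)/125,0,1)*255
cv2.imwrite("pics/w17d.png",cv2.resize(a.astype(np.uint8),None,fx=4,fy=3.75)[:,:,::-1])
E
```

```text
22.0 [0.57389808 0.03822995 0.23364934] [-5.21637999e-01 -3.09653929e+00  8.03559272e-04] [ 0.24401664  0.30456253 -0.02710274] 80.07273441947889 0.0032165174500211973
```

View pics/s17c.png

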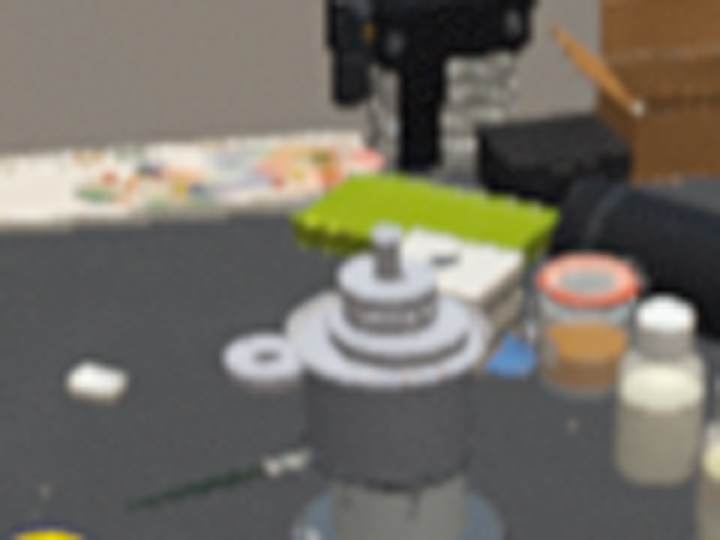

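View pics/s17d.png

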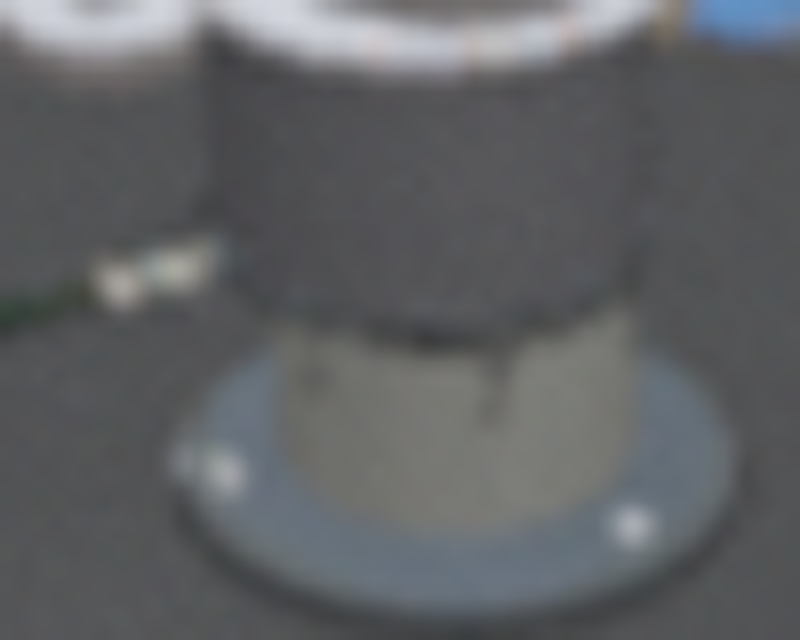

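View pics/w17d.png

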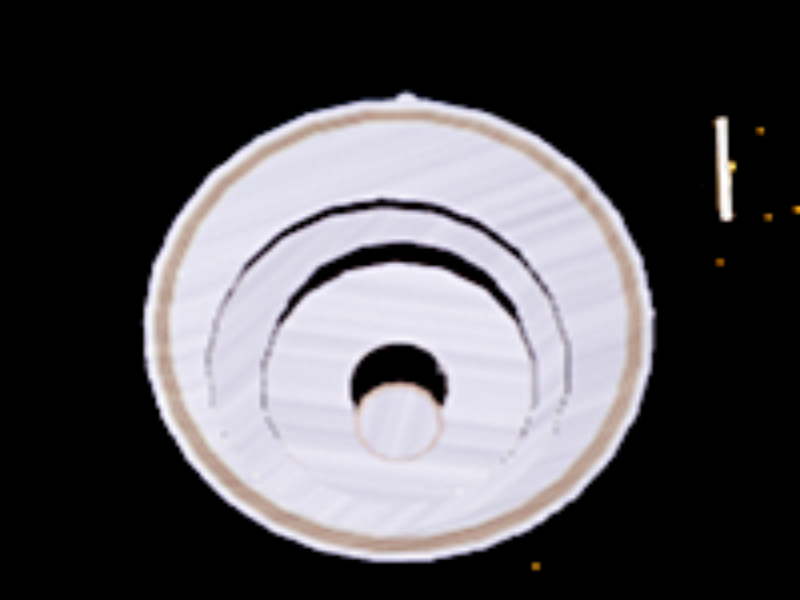

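Run:
```python
from h import *
o=[]
for n in ("s5","s11","s17"):
    im=np.load(f"pics/{n}.png.npy");a=im[215:262,318:358].astype(float);a=np.clip((a-30)/110,0,1)*255
    o.append(cv2.resize(a.astype(np.uint8),None,fx=6.6,fy=12,interpolation=cv2.INTER_LANCZOS4))
cv2.imwrite("pics/cmp.png",np.hstack(o)[:,:,::-1])
```

```text
(no output)
```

View pics/cmp.png

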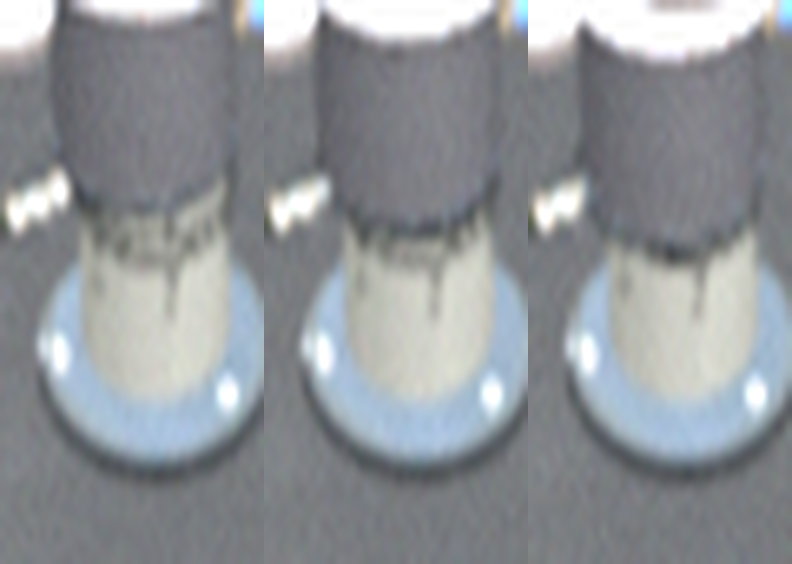

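Request:
step_arm([
  [0,0,5,5,10,0,80],
  [0,0,14,14,28,0,80],
  [0,0,23,26,48,0,80],
  [0,0,32,36,68,0,80],
  [0,0,41,46,86,10,80],
  [0,0,50,52,97,25,80],
  [0,0,58,55,102,45,80],
  [0,0,61,55,102,60,80],
])

```text
time: 23.1
position: [0.5552, 0.1534, 0.1734]
tool_rot: [-2.023, -2.403, 0.001]
ft_force: [0.4, -0.4, 0.2]
grip_width: 0.918
```

Request:
step_arm([
  [0,-5,0,0,0,5,80],
  [0,-13,0,0,0,15,80],
  [0,-21,0,0,0,30,80],
  [0,-29,0,0,0,45,80],
  [0,-37,0,0,0,60,80],
  [0,-45,0,0,0,68,80],
  [0,-50,0,0,0,72,80],
  [0,-50,0,0,0,72,80],
])

```text
time: 24.1
position: [0.5545, 0.1543, 0.1001]
tool_rot: [1.525, 1.824, -0.717]
ft_force: [-0.4, 0.3, -0.1]
grip_width: 0.926
```

Run:
```python
from h import *
s=ctrl.get_state();print(s["time"],s["position"],s["tool_rot"],s["ft_force"],s["joint_positions"])
print(Rn.from_rotvec(s["tool_rot"]).as_matrix().round(3))
im,c=look("wrist","w18.png")
```

```text
24.1 [0.55452755 0.15430067 0.10008556] [ 1.52542027  1.82399353 -0.71682485] [-0.3749844   0.30741553 -0.07170562] [-1.00480996  0.59297404  0.33695538  1.64852184  0.55693563  1.4392092
 -0.72309518]
[[-0.115  0.985  0.132]
 [ 0.631  0.175 -0.755]
 [-0.767 -0.004 -0.642]]
```

View pics/w18.png

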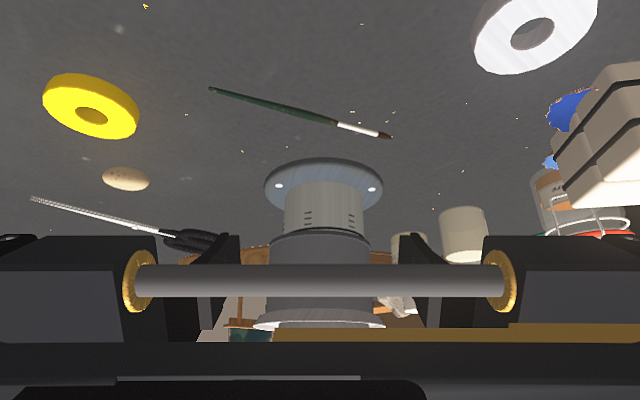

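Excellent side view (upside down). Enlarge.

Run:
```python
from h import *
im=np.load("pics/w18.png.npy");a=im[155:270,255:390].astype(float);a=np.clip((a-20)/170,0,1)*255
cv2.imwrite("pics/w18d.png",cv2.flip(cv2.resize(a.astype(np.uint8),None,fx=5.2,fy=5.2,interpolation=cv2.INTER_CUBIC),-1)[:,:,::-1])
```

```text
(no output)
```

View pics/w18d.png

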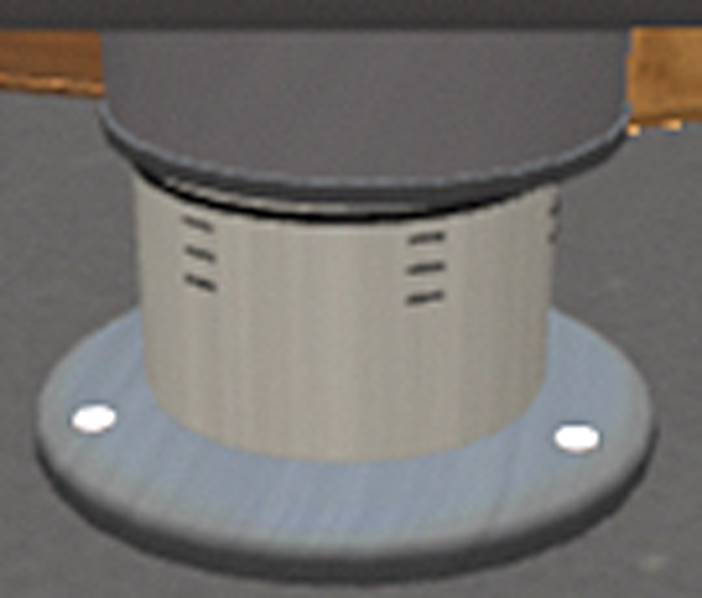

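Run:
```python
from h import *
im=np.load("pics/w18.png.npy");a=im[205:250,270:375].astype(float);a=np.clip((a-10)/170,0,1)*255
cv2.imwrite("pics/w18e.png",cv2.flip(cv2.resize(a.astype(np.uint8),None,fx=7.6,fy=12,interpolation=cv2.INTER_CUBIC),-1)[:,:,::-1])
```

View pics/w18e.png

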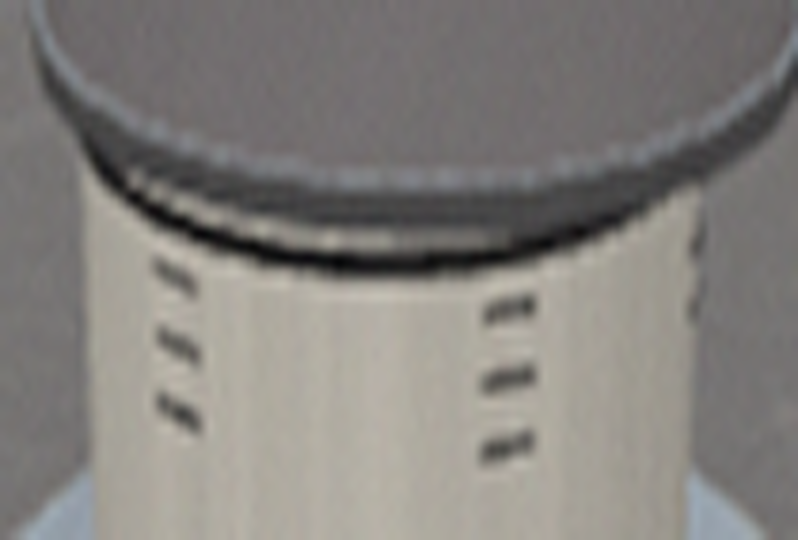

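Run:
```python
from h import *
import pickle
from scipy.optimize import least_squares
c=pickle.load(open("pics/w18.png.pkl","rb"))
o,_=ray(c,320,200);print("cam",o)
D=lambda x,y:(255+(701.5-x)/5.2-.5, 155+(597.5-y)/5.2-.5)
E=lambda x,y:(270+(797.5-x)/7.6-.5, 205+(539.5-y)/12-.5)
P=onz(c,*D(345,582),0.0);print("foot front",P)
n=(o-P)[:2];n/=np.linalg.norm(n);ax=P[:2]-.056*n;print("axis",ax,"toward cam",n)
off=np.array([.575,.0388])-ax;print("sleeve off toward cam",off@n*1000,"lat",(off@[ -n[1],n[0]])*1000)
# heights: point on circle radius r about centre, front
def zat(u,v,cen,r):
    oo,d=ray(c,u,v)
    # intersect with cylinder
    a=d[:2]@d[:2];b=2*(oo[:2]-cen)@d[:2];q=(oo[:2]-cen)@(oo[:2]-cen)-r*r
    t=(-b-np.sqrt(b*b-4*a*q))/(2*a);return (oo+t*d)[2]
for x,y in [(380,265),(250,248),(150,205)]: print("line z",zat(*E(x,y),ax,.036))
for x in (345,): print("column base z",zat(*D(345,462),ax,.036))
for t,(x,y) in dict(t1=(515,308),t2=(510,380),t3=(510,448)).items(): print(t,zat(*E(x,y),ax,.036))
for cen in (ax,np.array([.575,.0388])):
  for r in (.040,.041,.043): print("edge z",r,[zat(*E(x,y),cen,r).round(4) for x,y in [(420,232),(250,210)]], "ridge",zat(*E(420,182),cen,.043).round(4))
```

```text
cam [0.52498479 0.32200145 0.14967186]
foot front [0.56923508 0.08805111 0.        ]
axis [0.57964261 0.03302672] toward cam [-0.18584874  0.98257837]
sleeve off toward cam 6.535526201362553 lat 3.488769909009922
line z 0.05268906895427945
line z 0.052728876716389206
line z 0.052941776535067805
column base z 0.010372125449059716
t1 0.04862871735271598
t2 0.04346520567192404
t3 0.038431733993503
edge z 0.04 [np.float64(0.0564), np.float64(0.057)] ridge 0.0609
edge z 0.041 [np.float64(0.0568), np.float64(0.0574)] ridge 0.0609
edge z 0.043 [np.float64(0.0575), np.float64(0.0582)] ridge 0.0609
edge z 0.04 [np.float64(0.0589), np.float64(0.0589)] ridge 0.0633
edge z 0.041 [np.float64(0.0592), np.float64(0.0593)] ridge 0.0633
edge z 0.043 [np.float64(0.06), np.float64(0.0601)] ridge 0.0633
```

Run:
```python
from h import *
import pickle
L=lambda n:(np.load(f"pics/{n}.png.npy"),pickle.load(open(f"pics/{n}.png.pkl","rb")))
im13,c13=L("w13");im5,c5=L("w5");im11,c11=L("w11");im1,c1=L("w1")
print("A",blob(im13,498,132,c13,.012),blob(im5,498,132,c5,.012))
A=blob(im13,498,132,c13,.012)[0][:2]
s17,sc=L("s17");s0,_=L("s5")
def sblob(im,u,v,r,thr):
    g=cv2.cvtColor(im,cv2.COLOR_RGB2GRAY)[v-r:v+r+1,u-r:u+r+1];m=(g>thr).astype(np.uint8)
    n,l,st,ce=cv2.connectedComponentsWithStats(m);i=1+np.argmax(st[1:,4]);w=(l==i)
    ys,xs=np.nonzero(w);return (xs.min()+xs.max())/2+u-r,(ys.min()+ys.max())/2+v-r,ce[i]+[u-r,v-r],st[i,4]
print("scene px A",proj(sc,[*A,.012]))
# raw crops
o=[]
for im in (s0,s17):
  for (u,v) in ((320,214),(339,192)):
    a=im[v-14:v+14,u-19:u+19];o.append(cv2.resize(a,None,fx=10,fy=10,interpolation=cv2.INTER_CUBIC))
cv2.imwrite("pics/sA.png",np.vstack([np.hstack(o[:2]),np.hstack(o[2:])])[:,:,::-1])
# Y and C,B from early
im0=cv2.imread("pics/scene0.png")
print("C",blob(im11,319,205,c11,.012)[0],proj(sc,[*blob(im11,319,205,c11,.012)[0][:2],.012]))
print("B",proj(sc,[.562,.3807,.012]))
print(-np.array(sc["R"]).T@sc["t"])
```

```text
A [(np.float64(0.6416), np.float64(0.2267), np.float64(0.0482)), (np.float64(0.6413), np.float64(0.2266), np.float64(0.018))] [(np.float64(0.6415), np.float64(0.2267), np.float64(0.0482)), (np.float64(0.6413), np.float64(0.2266), np.float64(0.0182))]
scene px A [319.47414992 213.84985524]
C (np.float64(0.4827), np.float64(0.2047), np.float64(0.0486)) [286.09924403 231.08761712]
B [277.1717054  205.65914293]
[-0.16243117 -0.8250501   0.72679952]
```

View pics/sA.png

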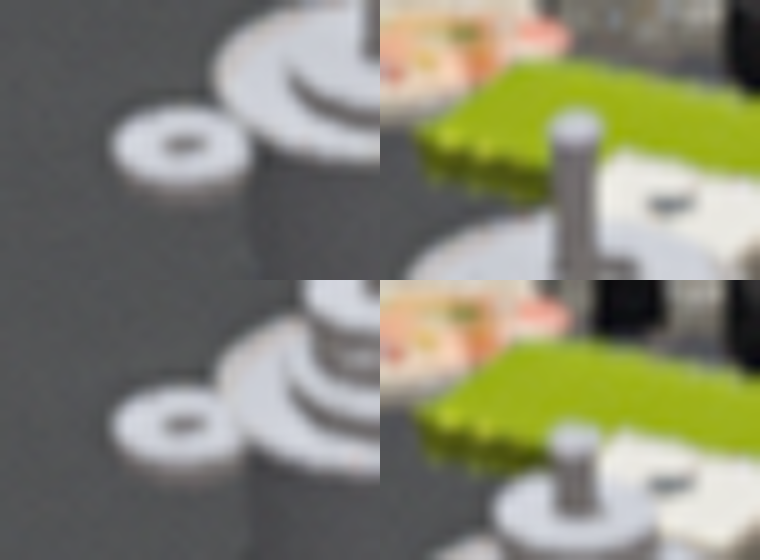

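Run:
```python
from h import *
im=np.load("pics/w4.png.npy");a=im[180:260,262:378].astype(float);a=np.clip((a-30)/150,0,1)*255
cv2.imwrite("pics/w4d.png",cv2.resize(a.astype(np.uint8),None,fx=6.5,fy=6.5,interpolation=cv2.INTER_CUBIC)[:,:,::-1])
im=np.load("pics/w18.png.npy");a=im[295:345,230:410].astype(float);a=np.clip((a-10)/240,0,1)*255
cv2.imwrite("pics/w18f.png",cv2.resize(a.astype(np.uint8),None,fx=4.4,fy=10,interpolation=cv2.INTER_CUBIC)[:,:,::-1])
```

```text
(no output)
```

View pics/w4d.png

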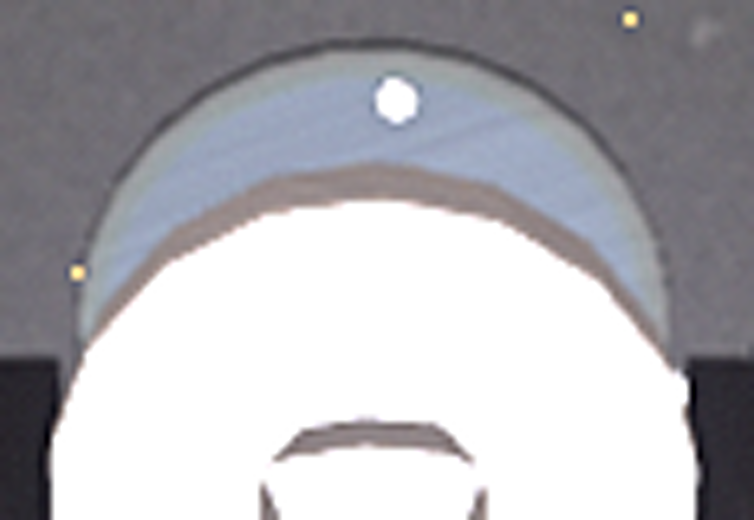

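View pics/w18f.png

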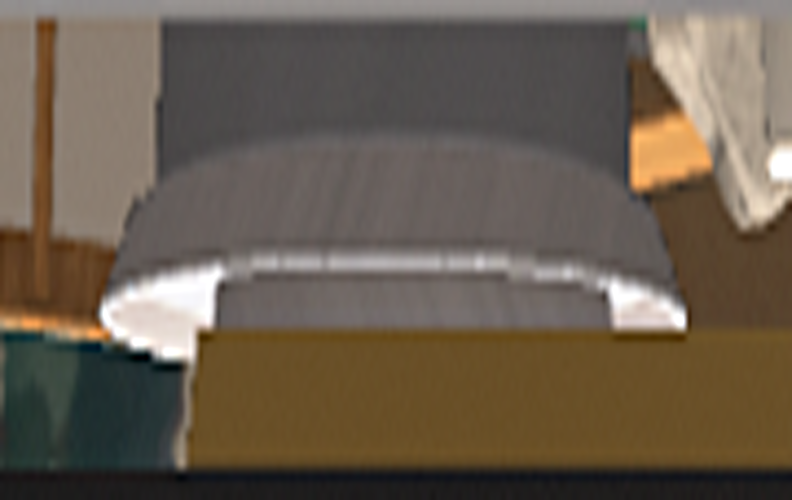

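Run:
```python
from h import *
import pickle
from scipy.optimize import least_squares
c4=pickle.load(open("pics/w4.png.pkl","rb"));c=pickle.load(open("pics/w18.png.pkl","rb"))
F=lambda x,y:(262+(x+.5)/6.5-.5,180+(y+.5)/6.5-.5)
pts=[(375,38),(265,62),(180,120),(115,195),(88,265),(480,55),(590,122),(640,195),(663,255)]
P=np.array([onz(c4,*F(*p),0.)[:2] for p in pts])
r=least_squares(lambda x:np.hypot(*(P-x).T)-.056,[.58,.035]);print("axis w4 (z0)",r.x,(r.fun*1000).round(1),cfit(P))
def zat(c,u,v,cen,rr):
    oo,d=ray(c,u,v);cen=np.array(cen)
    a=d[:2]@d[:2];b=2*(oo[:2]-cen)@d[:2];q=(oo[:2]-cen)@(oo[:2]-cen)-rr*rr
    t=(-b-np.sqrt(b*b-4*a*q))/(2*a);return (oo+t*d)[2]
G=lambda x,y:(230+(x+.5)/4.4-.5,295+(y+.5)/10-.5)
E=lambda x,y:(270+(797.5-x)/7.6-.5, 205+(539.5-y)/12-.5)
for cen in ([.575,.0388],[.5755,.0370],[.5785,.0355]):
    z=[zat(c,*G(x,y),cen,.052) for x,y in ((390,254),(250,262),(530,262))]
    e=zat(c,*E(420,232),cen,.041)
    print(cen,"rim z",np.round(z,4),"s",.146-z[0],"pan bottom",zat(c,*G(390,137),cen,.052).round(4),"edge",e.round(4),"rim-edge",(z[0]-e).round(4))
D=lambda x,y:(255+(701.5-x)/5.2-.5, 155+(597.5-y)/5.2-.5)
for ax in ([.5796,.0330],r.x): print(ax,"line",zat(c,*E(380,265),np.array(ax),.036),"base",zat(c,*D(345,462),np.array(ax),.036),"desk",zat(c,*D(345,582),np.array(ax),.056))
```

```text
axis w4 (z0) [0.58038091 0.03561168] [ 0.5 -0.  -1.  -0.1  0.2  0.4  0.3 -0.5 -0.5] (array([0.57976233, 0.03582319]), np.float64(0.05550919289469106))
[0.575, 0.0388] rim z [0.125  0.1251 0.125 ] s 0.020951153701940756 pan bottom 0.1178 edge 0.0592 rim-edge 0.0658
[0.5755, 0.037] rim z [0.1249 0.1249 0.1248] s 0.02114570666089459 pan bottom 0.1175 edge 0.0586 rim-edge 0.0663
[0.5785, 0.0355] rim z [0.1246 0.1246 0.1247] s 0.021365375427481875 pan bottom 0.1172 edge 0.0578 rim-edge 0.0668
[0.5796, 0.033] line 0.0526816801450819 base 0.010362238607544122 desk -1.1536392546696028e-05
[0.58038091 0.03561168] line 0.05359682081700777 base 0.011657392723501414 desk 0.0015022154521750208
```

Request:
step_arm([
  [0,-3,0,2,0,2,80],
  [0,-7,0,5,0,4,80],
  [0,-11,0,8,0,7,80],
  [0,-14,0,10.5,0,9,80],
  [0,-15,0,11.5,0,9.5,80],
  [0,-15,0,11.5,0,9.5,80],
  [0,-15,0,11.5,0,9.5,80],
  [0,-15,0,11.5,0,9.5,80],
])

```text
time: 25.15
position: [0.5561, 0.1526, 0.0884]
tool_rot: [1.368, 1.624, -0.869]
ft_force: [0.2, 0.5, 0.6]
grip_width: 0.918
```

Run:
```python
from h import *
s=ctrl.get_state();print(s["time"],s["position"],s["tool_rot"],s["ft_force"])
im,c=look("wrist","w19.png");print(-np.array(c["R"]).T@c["t"])
a=im[185:265,250:395].astype(float);a=np.clip((a-10)/190,0,1)*255
cv2.imwrite("pics/w19d.png",cv2.flip(cv2.resize(a.astype(np.uint8),None,fx=5.5,fy=7,interpolation=cv2.INTER_CUBIC),-1)[:,:,::-1])
```

```text
25.15 [0.55614317 0.15255877 0.08836457] [ 1.36788003  1.62407111 -0.86894558] [0.21985666 0.50791242 0.61910698]
[0.52587568 0.32743896 0.09273756]
```

View pics/w19d.png

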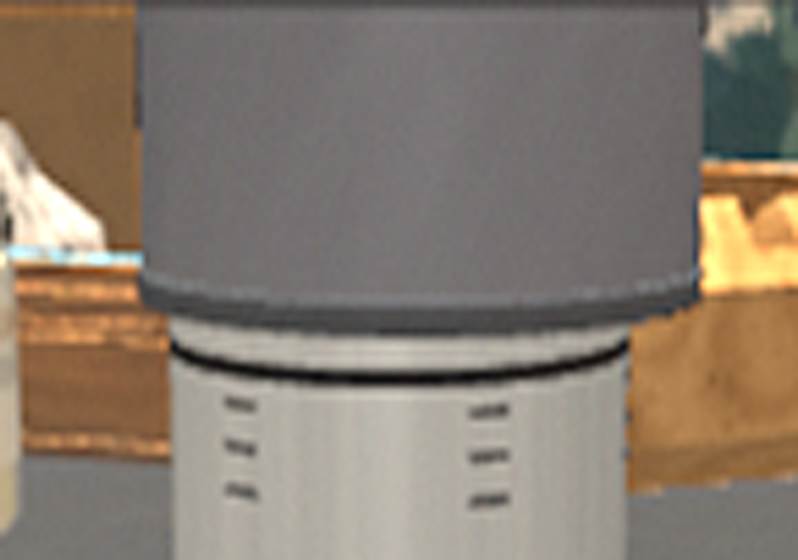

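View pics/w19.png

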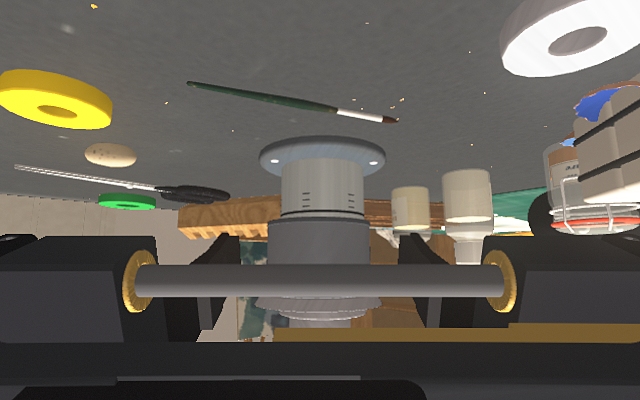

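```bash
python3 - <<'E'
from h import *
import pickle
from scipy.optimize import least_squares
c18=pickle.load(open("pics/w18.png.pkl","rb"));c19=pickle.load(open("pics/w19.png.pkl","rb"))
E=lambda x,y:(270+(797.5-x)/7.6-.5, 205+(539.5-y)/12-.5)
H=lambda x,y:(250+(797-x)/5.5-.5, 185+(559.5-y)/7-.5)
def zat(c,u,v,cen,rr):
    oo,d=ray(c,u,v);cen=np.array(cen)
    a=d[:2]@d[:2];b=2*(oo[:2]-cen)@d[:2];q=(oo[:2]-cen)@(oo[:2]-cen)-rr*rr
    t=(-b-np.sqrt(b*b-4*a*q))/(2*a);return (oo+t*d)[2]
for ax in ([.5796,.033],[.5804,.0356],[.579,.0345]):
  for cen in ([.575,.0388],[.576,.037]):
    for rr in (.041,.043):
      a=zat(c18,*E(420,232),cen,rr)-zat(c18,*E(380,265),ax,.036); a2=zat(c18,*E(250,210),cen,rr)-zat(c18,*E(250,247),ax,.036)
      b=zat(c19,*H(410,331),cen,rr)-zat(c19,*H(400,378),ax,.036); b2=zat(c19,*H(230,324),cen,rr)-zat(c19,*H(230,367),ax,.036)
      print(ax,cen,rr,(26-1000*np.array([a,a2,b,b2])).round(2))
print(zat(c19,*H(410,331),[.575,.0388],.041),zat(c19,*H(400,378),[.58,.034],.036))
E
python3 - <<'E'
import sys;sys.path.insert(0,'.')
from h import *
im=np.load("pics/w19.png.npy")
a=im[140:240,255:390].astype(float);cv2.imwrite("pics/w19e.png",cv2.flip(cv2.resize(np.clip(a*1.2,0,255).astype(np.uint8),None,fx=5.9,fy=5.9,interpolation=cv2.INTER_CUBIC),-1)[:,:,::-1])
a=im[290:345,230:410].astype(float)
cv2.imwrite("pics/w19f.png",cv2.resize(np.clip(a*1.1,0,255).astype(np.uint8),None,fx=4.4,fy=10,interpolation=cv2.INTER_CUBIC)[:,:,::-1])
E
```

```text
[0.5796, 0.033] [0.575, 0.0388] 0.041 [19.44 19.49 19.29 19.66]
[0.5796, 0.033] [0.575, 0.0388] 0.043 [18.7  18.67 19.03 19.31]
[0.5796, 0.033] [0.576, 0.037] 0.041 [20.15 20.1  19.54 19.85]
[0.5796, 0.033] [0.576, 0.037] 0.043 [19.42 19.29 19.28 19.5 ]
[0.5804, 0.0356] [0.575, 0.0388] 0.041 [20.35 20.6  19.65 20.21]
[0.5804, 0.0356] [0.575, 0.0388] 0.043 [19.61 19.79 19.39 19.86]
[0.5804, 0.0356] [0.576, 0.037] 0.041 [21.06 21.22 19.9  20.4 ]
[0.5804, 0.0356] [0.576, 0.037] 0.043 [20.33 20.41 19.64 20.05]
[0.579, 0.0345] [0.575, 0.0388] 0.041 [20.03 20.03 19.53 19.86]
[0.579, 0.0345] [0.575, 0.0388] 0.043 [19.29 19.22 19.27 19.51]
[0.579, 0.0345] [0.576, 0.037] 0.041 [20.74 20.65 19.78 20.05]
[0.579, 0.0345] [0.576, 0.037] 0.043 [20.01 19.84 19.52 19.71]
0.059977770530167576 0.05340407000294606
```

View pics/w19e.png

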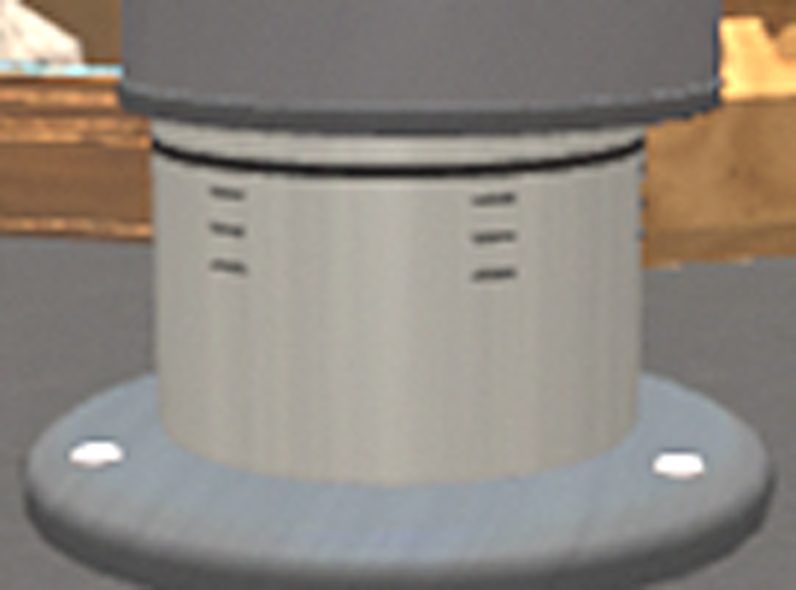

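View pics/w19f.png

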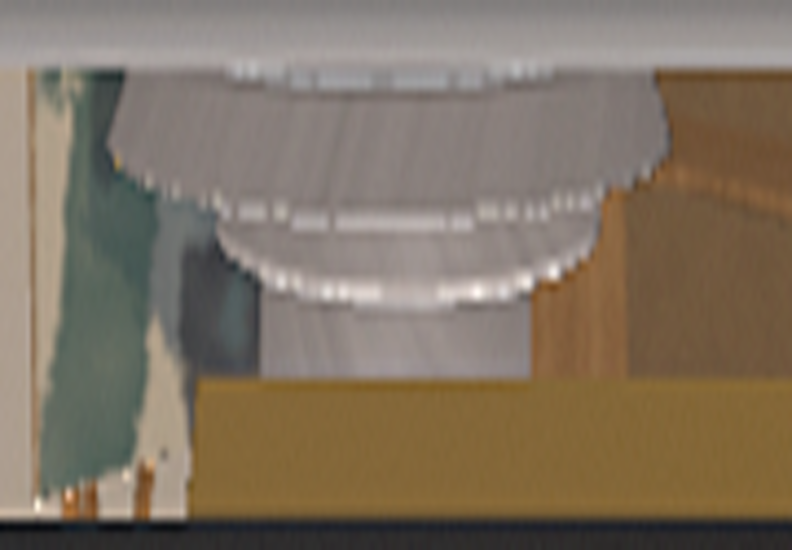

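Request:
step_arm([
  [0,-2,0,1,0,0.5,80],
  [0,-5,0,2,0,1,80],
  [0,-8,0,3.5,0,1.5,80],
  [0,-10,0,4.5,0,2,80],
  [0,-10,0,4.5,0,2,80],
  [0,-10,0,4.5,0,2,80],
  [0,-10,0,4.5,0,2,80],
  [0,-10,0,4.5,0,2,80],
])

```text
time: 26.2
position: [0.556, 0.1528, 0.0832]
tool_rot: [1.255, 1.491, -0.961]
ft_force: [-0.2, 0.3, -0.9]
grip_width: 0.92
```

Run:
```python
from h import *
s=ctrl.get_state();print(s["time"],s["position"],s["tool_rot"],s["ft_force"])
im,c=look("wrist","w20.png");print(-np.array(c["R"]).T@c["t"])
a=im[175:255,250:395].astype(float);a=np.clip((a-10)/190,0,1)*255
cv2.imwrite("pics/w20d.png",cv2.flip(cv2.resize(a.astype(np.uint8),None,fx=5.5,fy=7,interpolation=cv2.INTER_CUBIC),-1)[:,:,::-1])
```

```text
26.2 [0.55599007 0.1527979  0.0832062 ] [ 1.25474795  1.49054965 -0.96098586] [-0.23752978  0.25369964 -0.86271733]
[0.5259935  0.32586279 0.05676636]
```

View pics/w20d.png

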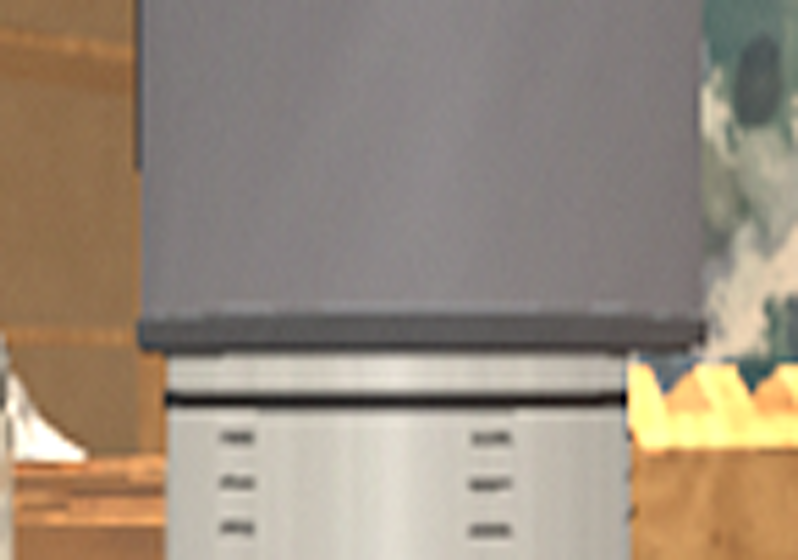

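Run:
```python
from h import *
im,c=look("scene","s21.png");crop(im,325,220,150,110,5,"s21c.png")
print(ctrl.close_job())
```

```text
the job is handed in; nothing more can be done
None
```

View pics/s21c.png

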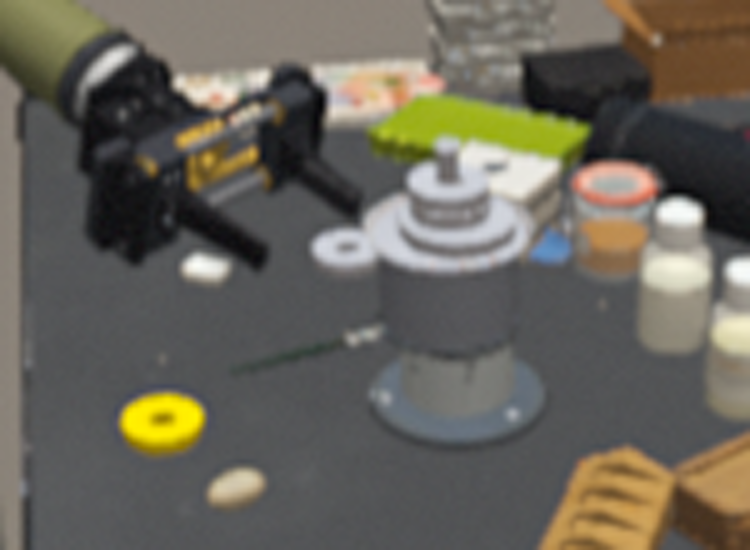

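I threaded two small pewter rings over the post, lowered each until the pan carried it and let go. I then stopped and handed the job in at about 26 s. The third ring stays on the desk, and the wide ring is still on the pan.

- **Sleeve position:** in the last check, an edge-on wrist picture, the sleeve's lower edge is about 5.5 mm above the lower bold line. The upper line is covered, which puts the pan at about 20.5 mm.
- **Where the checks disagreed:** my other estimates ran from about 18.7 to 21.8 mm. They came from the pan rim, the post top and two steeper views. The low ones depend on how far the sleeve stands off the column's axis, and some fall below the 19.5 mm limit. I trusted the edge-on view most because the offset hardly affects it.
- **Rest of the scene:** in the last scene picture both rings lie flat on the post and the gripper is clear of everything. The bottles, eraser, pebble and look-alikes look unmoved; I judged this by eye and did not measure it.

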